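Put away the microscope optics

TASK

The session is over: put the five optics on the bench mat away. Stand the long tapered objective in the deep narrow pot and the short wide objective in the shallow wide pot, both nose up as they are now, put the two filter cubes in the two-bay tray, one in each bay, and lay the mounted lens flat in the square tray. Set each one down on the floor of its place and let go, do not let it drop, and leave the iris on its post standing where it is.

Things in the scene. Friction and masses are not known exactly. Their poses are not given: they have to be found in the camera images.
- obj_long: high-power microscope objective of bright steel, 60 mm tall, standing thread end down on the mat: barrel 28 mm across from 5 to 50 mm height, with a dark knurled ring at 16 to 27 mm; above 50 mm it tapers to a small nose 13 mm across; foot 26 mm across. 160 g. Origin: centre of its underside, z up to the nose. Belongs in pot_deep.
- obj_short: low-power microscope objective of bright steel, 36 mm tall, standing thread end down: barrel 38 mm across from 5 to 36 mm (upper edge sloped from 31 mm), a wide lens in its top face, foot 26 mm across. 150 g. Origin: centre of its underside, z up. Belongs in pot_wide.
- cube_a: filter cube, a dark block 40 (x) x 32 (y) x 40 mm high with two clean flat sides facing +y and -y, a filter ring standing 3 mm out of its -x face, a small foot on its +x face and a round glass window on top; 90 g. Origin: centre of its underside, z up. Take it across the two flat sides (32 mm). Belongs in either bay of cube_tray.
- cube_b: second filter cube, a dark block 40 (x) x 32 (y) x 40 mm high with two clean flat sides facing +y and -y, a filter ring standing 3 mm out of its -x face, a small foot on its +x face and a round glass window on top; 90 g. Origin: centre of its underside, z up. Take it across the two flat sides (32 mm). Identical to cube_a; belongs in the other bay of cube_tray.
- lens: mounted lens, a black knurled ring 50 mm across and 20 mm thick lying flat, with a domed glass 41 mm across in its top face that rises 3 mm above the ring. 110 g. Origin: centre of its underside, z up. Belongs in lens_tray.
- pot_deep: the deep narrow objective pot: round, dark grey plastic, 52 mm outside, 46 mm inside, rim 26 mm above the bench, inner floor 4 mm above it. Fixed. Origin: centre of its underside, at bench height.
- pot_wide: the shallow wide objective pot: round, dark grey plastic, 64 mm outside, 58 mm inside, rim 14 mm above the bench, inner floor 4 mm above it. Fixed. Origin: centre of its underside, at bench height.
- cube_tray: grey filter-cube tray, 66 mm (x) by 130 mm (y), walls 3 mm thick and 20 mm high, inner floor 3 mm above the bench; one divider across its middle makes two bays of about 60 x 60 mm, centred at y = +32 mm and y = -32 mm. Fixed. Origin: centre of its underside, at bench height.
- lens_tray: square white lens tray, 84 x 84 mm, walls 3 mm thick and 8 mm high, inside 78 x 78 mm, inner floor 3 mm above the bench. Fixed. Origin: centre of its underside, at bench height.
- iris: aligned iris diaphragm on a short steel post, loose on the bench, to be left alone: round aluminium foot 40 mm across, dark ring 34 mm across upright on the post, 70 mm tall overall. 300 g. Origin: centre of its underside.
Mind the look-alikes: they are no part of the job. Leave any green look-alike of the cube_b alone.

How it is judged:
At the end, for the whole second after the job is handed in: On the floor of its place, upright within 0.12 rad, at rest: long objective in the deep pot (12 mm of centre), short one in the wide pot (18 mm), one cube per bay (17 mm of bay centre, both tray axes), lens in the square tray (16 mm). Iris within 12 mm of its start and 0.15 rad of upright (horizontal distance between obj_long and pot_deep below 0.012 m and z of obj_long in the frame of pot_deep below 0.008 m and horizontal distance between obj_short and pot_wide below 0.018 m and z of obj_short in the frame of pot_wide below 0.008 m and ((x of cube_a in the frame of cube_tray between -0.017 and 0.017 m and y of cube_a in the frame of cube_tray between 0.015 and 0.049 m and z of each of cube_a, cube_b in the frame of cube_tray below 0.007 m and x of cube_b in the frame of cube_tray between -0.017 and 0.017 m and y of cube_b in the frame of cube_tray between -0.049 and -0.015 m) or (x of cube_a in the frame of cube_tray between -0.017 and 0.017 m and y of cube_a in the frame of cube_tray between -0.049 and -0.015 m and z of each of cube_a, cube_b in the frame of cube_tray below 0.007 m and x of cube_b in the frame of cube_tray between -0.017 and 0.017 m and y of cube_b in the frame of cube_tray between 0.015 and 0.049 m)) and x of lens in the frame of lens_tray between -0.016 and 0.016 m and y of lens in the frame of lens_tray between -0.016 and 0.016 m and z of lens in the frame of lens_tray below 0.007 m and angle between each of obj_long, obj_short, cube_a, cube_b, lens's own z axis and vertical below 0.12 rad and linear speed of each of obj_long, obj_short, cube_a, cube_b, lens below 0.02 m/s and angular speed of each of obj_long, obj_short, cube_a, cube_b, lens below 0.2 rad/s and distance of iris from where it was at the start of the episode below 0.012 m and angle between iris's own z axis and vertical below 0.15 rad); the robot touches nothing.
It fails at once if an objective was dropped: it moved faster than 0.75 m/s without touching the fingers, as after a free fall of about 3 cm ((linear speed of obj_long above 0.75 m/s and contact force between the fingers and obj_long below 0.02 N) or (linear speed of obj_short above 0.75 m/s and contact force between the fingers and obj_short below 0.02 N)).
It fails at once if a filter cube was dropped: it moved faster than 0.75 m/s without touching the fingers, as after a free fall of about 3 cm ((linear speed of cube_a above 0.75 m/s and contact force between the fingers and cube_a below 0.02 N) or (linear speed of cube_b above 0.75 m/s and contact force between the fingers and cube_b below 0.02 N)).
It fails at once if the lens was dropped: it moved faster than 0.75 m/s without touching the fingers, as after a free fall of about 3 cm ((linear speed of lens above 0.75 m/s and contact force between the fingers and lens below 0.02 N)).
It fails at once if the iris was shifted by more than 12 mm or tipped by more than 0.15 rad (distance of iris from where it was at the start of the episode above 0.012 m or angle between iris's own z axis and vertical above 0.15 rad).
It also fails if it takes over 128 s, if anything falls off the work surface, if the arm or the gripper's body presses on something with over 40 N, if the wrist force passes 120 N, or if a joint passes its speed limit or range.

ROBOT

A 7-joint arm with a two-finger parallel gripper is mounted at the origin on the work surface. World frame = base frame: x ahead of the robot, y to its left, z up, the work surface at z = 0. Lengths are in m, angles in rad, forces in N, time in s.
With the tool pointing down it reaches from about 0.4 to 0.85 m from the base axis. Payload 6.9 kg.
Tool frame: the origin (TCP) lies midway between the tips of the shut fingers; the grasp point (between the pads) lies 19 mm behind it (arm.hold_point_z is the distance from the TCP to the grasp point, in m); z points along the fingers, y is the line along which they close (so a half turn about z gives the same grasp; the last joint's range is limited). The gripper opens to 85 mm and grips with 20 to 120 N. Pads are 22 mm wide; open, the fingers measure 114 mm over their backs; the gripper's body (76 mm by 85 mm) begins 54 mm behind the grasp point. The pads swing forward as they close: fully open they stand 13 mm farther back than shut.
Start: joints at [1.375, 0.507, -0.238, 1.5, 0.126, 1.149, -0.155], TCP at [0.186, -0.597, 0.192] pointing down, gripper open.
Joint ranges: [-3.08, 3.08], [-0.24, 2.05], [-1.43, 1.35], [0, 2.5], [-1.52, 4.66], [0.17, 1.96], [-2.89, 2.89]. Speed limits (rad/s): [2.39, 2.39, 3.14, 3.14, 3.14, 3.14, 3.14].

INTERFACE

Orientations are given as a unit quaternion [x, y, z, w].
In Python, from workcell import arm gives the robot as it stands. The module is installed in compiled form; this text tells all that it offers.
- The arm moves only by the tool apply_moves, never from a script. Its argument "motion" is a list of rows, each an object of numbers: "claw": the closure, from 0 (fully open) to 1 (shut); "dx", "dy", "dz": the shift along the world's x, y, z in m; "rx", "ry", "rz": the turn, a rotation vector about the world's x, y, z in degrees. A call has 1 to 5 rows; each row shifts and turns the commanded pose from where the row before left it; what a row does not reach is not made up. A row lasts 1/12 s, in which the tool goes at most 41.7 mm and 7.16 degrees, less where a joint would pass 70% of its speed; a pose out of reach is approached as far as the arm can. A call is refused whole if a number of a shift passes 0.0417 or a number of a turn 7.16, either way. A call with a gripper value outside its range is refused whole. The fingers move at their own pace and stop on an object; "squeeze" is the grip in N (left out, the last holds). Time passes only in rows, so rows that do not move let the fingers close. It gives the time, the measured TCP pose, the force, the opening and the grip force at its end, in the units of the state.
- arm.observe(): the state, without advancing time (a new reading comes with each control period).
- arm.grab_frame(name): name is "side" or "top"; returns a dict with "image" (420x560x3 uint8, red, green, blue), "fx", "fy", "cx", "cy" (pixels), "R" (3x3) and "t" (3): a world point X has camera coordinates R X + t. Camera axes: x right, y down, z forward; pixel columns grow to the right and rows downward; lengths in m; the calibration is good to about 2 mm. A picture is of the moment at which its call begins. There is no depth.
- arm.finish_job(): hands the job in; it is judged then, once.
The state is a dict: "clock": time; "joints": joint angles; "qd": joint speeds; "joint_torque": joint torques, N m; "eef_pos": TCP position; "tcp_rot": TCP orientation; "wrist_force": force on the tool from outside, world axes, zero at the start; "moment": the same for the moment, N m; "opening": finger opening in m; "grasp_force": force on a finger pad.
Only numpy, scipy, OpenCV 4.12 (cv2) and the standard library are available. Lean on these libraries where they do the work, as an engineer would, in place of code of your own. Each camera call takes 0.05 s, during which the arm holds its last target. There are 200 camera calls.

## Working session

There is one attempt and no reset: what is moved stays moved. The work goes in short steps, Python scripts to look and compute and a tool call to move; the robot and the scene stay as the last step left them, time stands still between calls to the robot, and variables do not carry over. Pictures are saved under pics/ and viewed, at most 14 in all, crops included, and the job is handed in when it is done.

Besides the shell and the picture viewer there is one more tool, called after "Emit:" in YAML: its name, and indented under it one key for each argument. apply_moves: Moves the arm, as the interface text tells. Its arguments: {"type":"object","properties":{"motion":{"type":"array"},"squeeze":{"type":"number"}},"required":["motion"]}

```bash
mkdir -p pics
cat > h.py <<'E'
import cv2, numpy as np
from workcell import arm
def grab(n,path=None):
    f=arm.grab_frame(n)
    if path: cv2.imwrite(path,cv2.cvtColor(f["image"],cv2.COLOR_RGB2BGR))
    return f
def ray(f,u,v,z):
    R=np.array(f["R"]);t=np.array(f["t"]);c=-R.T@t
    d=R.T@np.array([(u-f["cx"])/f["fx"],(v-f["cy"])/f["fy"],1])
    return c+d*(z-c[2])/d[2]
def proj(f,X):
    p=np.array(f["R"])@np.array(X)+np.array(f["t"]);return f["fx"]*p[0]/p[2]+f["cx"],f["fy"]*p[1]/p[2]+f["cy"]
E
python3 - <<'E'
from h import *
import pickle
fs={}
for n in("top","side"):
    f=fs[n]=grab(n,f"pics/{n}0.png"); print(n,f["fx"],f["cx"],f["cy"],np.round(-np.array(f["R"]).T@f["t"],3),np.round(f["R"],2).tolist())
pickle.dump(fs,open("f0.pkl","wb"))
o=arm.observe();print(o, arm.hold_point_z)
E
```

```text
top 530.2120584531187 276.8361594270325 209.7314174610151 [ 0.405 -0.007  1.479] [[0.03, -1.0, 0.01], [-1.0, -0.03, -0.05], [0.05, -0.0, -1.0]]
side 390.1664782861495 279.48980748399833 210.23839215584616 [0.103 0.612 0.622] [[-0.85, -0.53, -0.01], [-0.34, 0.54, -0.77], [0.41, -0.65, -0.64]]
{'clock': 0.1, 'joints': array([ 1.37454609,  0.50825265, -0.23752455,  1.50101057,  0.12571504,
        1.1488176 , -0.15480759]), 'qd': array([-0.00052782, -0.00035929, -0.00200319, -0.00299281, -0.00038645,
        0.00112341,  0.00172353]), 'joint_torque': array([-4.81119059e-03, -6.21844840e+01, -2.19442405e+00, -2.50204396e+01,
        1.25793891e-02,  7.85032375e-03, -5.74674175e-06]), 'eef_pos': array([ 0.18553125, -0.59633825,  0.19162475]), 'tcp_rot': array([ 9.88639520e-01,  1.50304152e-01, -1.28072624e-04, -7.38722929e-04]), 'wrist_force': array([0.35416932, 0.3622224 , 0.16793609]), 'moment': array([-0.04157557,  0.00250694, -0.06607773]), 'grasp_force': 0.0, 'opening': 0.08516405819968827} 0.0187
```

View pics/top0.png

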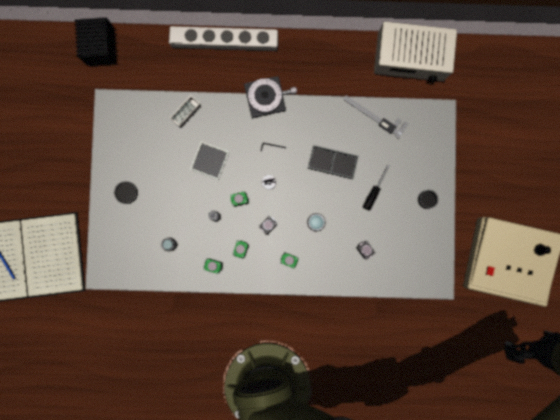

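View pics/side0.png

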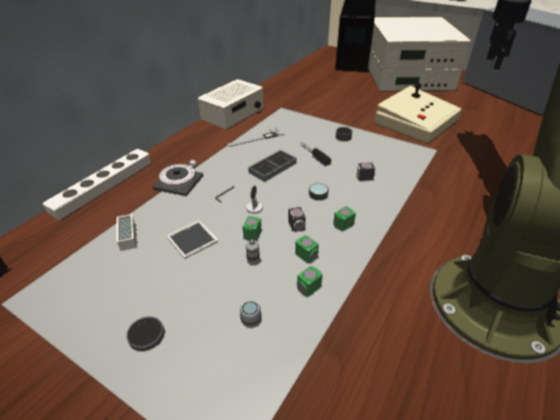

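The top view shows:
- **Pots:** the wide pot is at (126,192) and the deep pot at (428,199).
- **Trays:** the lens tray is at (210,160) and the cube tray at (333,162).
- **Optics:** obj_long is at (215,216), obj_short at (168,244) and the lens at (317,222).
- **Iris:** it stands at (269,182).

Six blocks look like cubes. Dark ones are at (268,226) and (366,250), and green ones at (239,199), (241,249), (214,266) and (289,260). The two dark ones fit the description, since the green ones are the look-alikes. I'll confirm this in an enlarged crop.

Run:
```python
from h import *
import pickle
fs=pickle.load(open("f0.pkl","rb"))
im=cv2.cvtColor(fs["top"]["image"],cv2.COLOR_RGB2BGR)
a=cv2.resize(im[135:275,150:350],None,fx=4,fy=4,interpolation=cv2.INTER_CUBIC)
cv2.imwrite("pics/c1.png",a)
im=cv2.cvtColor(fs["side"]["image"],cv2.COLOR_RGB2BGR)
a=cv2.resize(im[120:340,180:400],None,fx=2.7,fy=2.7,interpolation=cv2.INTER_CUBIC)
cv2.imwrite("pics/c2.png",a)
for n in fs:
    f=fs[n];g=f["image"].astype(int)
    # mat = light grey; non-mat blobs inside the mat
    mx=g.max(2);mn=g.min(2)
    poly=np.array([proj(f,p) for p in [(.73,.49,0),(.73,-.47,0),(.2,-.47,0),(.2,.49,0)]],np.int32)
    # mat region in top: corners
    if n=="top":
        mat=np.array([(95,92),(455,101),(453,297),(88,288)],np.int32)
        wc=[ray(f,*map(float,p),0) for p in mat];print("mat",np.round(wc,3).tolist())
    else: mat=np.array([proj(f,p) for p in wc],np.int32)
    M=np.zeros(g.shape[:2],np.uint8);cv2.fillPoly(M,[mat],255);M=cv2.erode(M,np.ones((3,3)))
    med=np.median(g[M>0],0);print(n,"mat colour",med)
    bgc=cv2.medianBlur(f["image"],61).astype(int)
    D=(np.abs(g-bgc).max(2)>22).astype(np.uint8)*255&M
    k,l,s,c=cv2.connectedComponentsWithStats(D)
    for i in range(1,k):
        if s[i,4]<40: continue
        rr=cv2.minAreaRect(cv2.findContours((l==i).astype(np.uint8),0,2)[0][0])
        print(i,"px",np.round(c[i],1),"area",s[i,4],"rect",np.round(rr[0],1),np.round(rr[1],1),round(rr[2],0),"bbox",s[i,:4],"w0",np.round(ray(f,*c[i],0)[:2],3),"col",g[l==i].mean(0).astype(int))
```

```text
mat [[0.802, 0.51, 0.0], [0.808, -0.508, 0.0], [0.257, -0.508, 0.0], [0.253, 0.503, 0.0]]
top mat colour [173. 170. 164.]
1 px [102.6 101. ] area 277 rect [100.5 100.3] [16.6 33.2] 44.0 bbox [95 93 24 26] w0 [0.777 0.487] col [155 152 146]
2 px [187.3 107.6] area 470 rect [188.5 111.5] [33. 55.] 90.0 bbox [161  95  56  34] w0 [0.766 0.248] col [133 132 126]
6 px [265.3 106.4] area 625 rect [266.5 107.5] [21. 39.] 90.0 bbox [247  97  40  22] w0 [0.776 0.028] col [110 106 106]
9 px [382.7 100.7] area 97 rect [385. 101.] [ 2. 56.] 90.0 bbox [357 100  57   3] w0 [ 0.802 -0.303] col [156 153 148]
10 px [446.2 109.9] area 314 rect [447.5 108.3] [37.5 18. ] 46.0 bbox [428 101  27  28] w0 [ 0.781 -0.483] col [144 142 136]
15 px [386.9 125.8] area 203 rect [384.5 124.3] [30.7 11.3] 31.0 bbox [371 117  27  19] w0 [ 0.731 -0.316] col [96 94 92]
19 px [209.4 160.3] area 789 rect [209.9 160.5] [29.6 28.1] 21.0 bbox [192 143  35  35] w0 [0.618 0.18 ] col [107 105 103]
20 px [270.7 145.5] area 108 rect [272.5 145.1] [ 8.8 26.3] 83.0 bbox [260 142  27  10] w0 [0.665 0.01 ] col [132 129 125]
21 px [3
[... 4206 characters left out ...]
ct [192.7 238.4] [29.1 42.9] 63.0 bbox [168 221  50  38] w0 [0.618 0.174] col [105 103 100]
24 px [306.6 249. ] area 554 rect [306.5 249. ] [28. 23.] 90.0 bbox [295 235  24  29] w0 [0.381 0.064] col [ 82 112  83]
28 px [309.  281.1] area 651 rect [308.9 280.8] [25.7 30.1] 50.0 bbox [296 265  27  33] w0 [0.332 0.142] col [ 86 116  86]
29 px [ 18.  306.8] area 287 rect [ 16.9 309. ] [34.2 23.2] 85.0 bbox [  5 291  26  35] w0 [0.777 0.495] col [174 173 165]
31 px [250.4 314.4] area 528 rect [250.  314.5] [27. 22.] 90.0 bbox [239 301  23  28] w0 [0.387 0.271] col [109 115 112]
34 px [145.3 333.6] area 1108 rect [145.3 333.6] [33.5 39.4] 63.0 bbox [126 316  40  36] w0 [0.525 0.405] col [65 64 61]
```

View pics/c1.png

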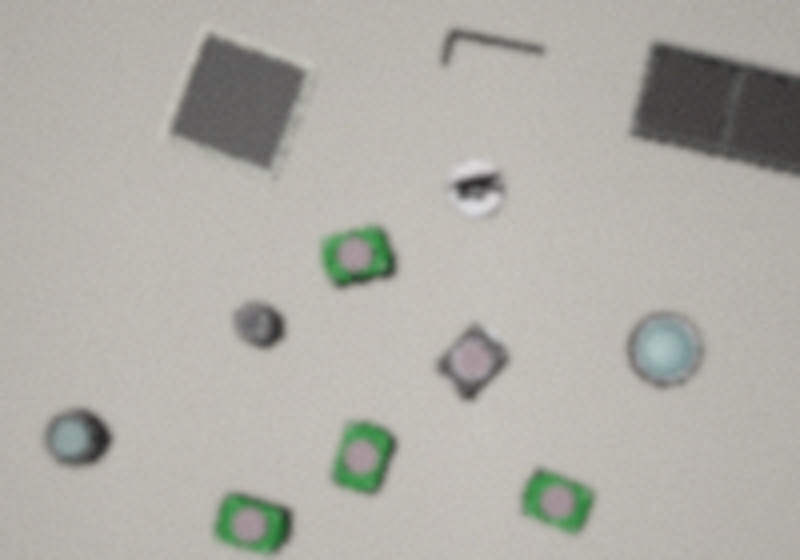

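View pics/c2.png

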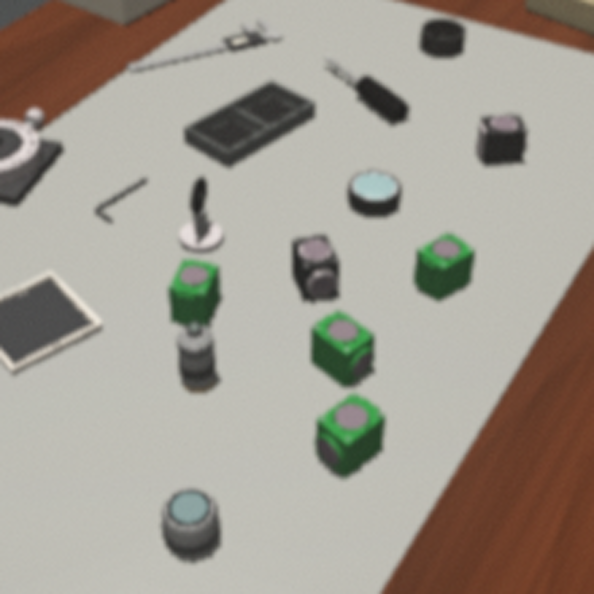

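The crops confirm it. The dark cubes at top-view (268,226) and (366,250) are cube_a and cube_b, and the other four are green look-alikes. In the side crop the ring on the near dark cube faces the camera, at side pixel about (299,224). Next I'll get refined positions from both views, plus the cube and tray orientations.

Run:
```python
from h import *
import pickle
fs=pickle.load(open("f0.pkl","rb"));T,S=fs["top"],fs["side"]
def bl(f,u,v,z,n): print(n,np.round(ray(f,u,v,z)[:2],4))
for n,h,t,s in [("pot_wide",.014,(125.8,192.3),(145.3,333.6)),("lens",.021,(315.8,222.1),(318,193)),("obj_short",.036,(169.2,244.1),(250.4,314.4)),("lens_tray",.008,(209.4,160.3),(193.1,238.9)),("cube_tray",.02,(332.5,162),(271.9,165.5)),("cube1",.04,(267.7,225.2),(296.3,219.1)),("cube2",.04,(364.9,249.4),(365.5,171.7))]:
    bl(T,*t,h/2,n+" top");bl(S,*s,h/2,n+" side")
bl(T,427.5,199.1,.013,"pot_deep top");bl(S,344,133,.013,"pot_deep side")
bl(T,214.7,215.8,.03,"obj_long top");bl(S,252.7,249,.03,"long side")
bl(T,269,181.2,.003,"iris foot")
# glass windows / domes (colour based)
for f,nm in((T,"top"),(S,"side")):
    g=cv2.resize(f["image"],None,fx=4,fy=4,interpolation=cv2.INTER_CUBIC).astype(int)
    def col(mask,box,z,n):
        x0,y0,x1,y1=[4*b for b in box];m=np.zeros(mask.shape,np.uint8);m[y0:y1,x0:x1]=mask[y0:y1,x0:x1]
        k,l,s,c=cv2.connectedComponentsWithStats(m)
        if k<2: print(n,"none");return
        i=1+np.argmax(s[1:,4]);p=(c[i]-1.5)/4;print(nm,n,"px",np.round(p,1),s[i,4]/16,np.round(ray(f,*p,z)[:2],4))
    teal=(g[...,2]-g[...,0]>8).astype(np.uint8); pink=((g[...,0]-g[...,1]>9)&(g[...,0]>90)).astype(np.uint8)
    B={"top":[(300,206,332,238),(155,230,185,258),(256,214,280,238),(352,238,380,262)],"side":[(304,178,334,206),(236,298,266,330),(284,203,308,235),(352,158,380,184)]}[nm]
    col(teal,B[0],.022,"lens");col(teal,B[1],.036,"short");col(pink,B[2],.04,"cube1");col(pink,B[3],.04,"cube2")
# tray orientations
for f,u,v,z,n in((T,333,162,.02,"cube_tray"),(T,209,160,.003,"lens_tray")):
    g=f["image"].astype(int).max(2);m=(g<125).astype(np.uint8);k,l,s,c=cv2.connectedComponentsWithStats(m);i=l[v+4,u-8]
    r=cv2.minAreaRect(cv2.findContours((l==i).astype(np.uint8),0,2)[0][0]);b=[ray(f,*map(float,p),z)[:2] for p in cv2.boxPoints(r)]
    e=[(np.linalg.norm(b[j+1]-b[j]).round(3),np.degrees(np.arctan2(*(b[j+1]-b[j])[::-1])).round(1)) for j in range(3)];print(n,np.round(np.mean(b,0),4),e)
# crop of cubes both views
def cr(f,x,y,w): return cv2.resize(cv2.cvtColor(f["image"],4)[y-w:y+w,x-w:x+w],(300,300),interpolation=cv2.INTER_CUBIC)
cv2.imwrite("pics/c3.png",np.vstack([np.hstack([cr(T,268,226,16),cr(T,365,250,16)]),np.hstack([cr(S,296,219,16),cr(S,366,172,16)])]))
```

```text
pot_wide top [0.5206 0.4086]
pot_wide side [0.5198 0.4078]
lens top [ 0.453  -0.1217]
lens side [ 0.4499 -0.1185]
obj_short top [0.3806 0.2801]
obj_short side [0.3788 0.281 ]
lens_tray top [0.6175 0.1798]
lens_tray side [0.6144 0.1765]
cube_tray top [ 0.6221 -0.1642]
cube_tray side [ 0.6219 -0.1643]
cube1 top [0.4403 0.0112]
cube1 side [0.4404 0.0092]
cube2 top [ 0.3816 -0.2578]
cube2 side [ 0.3794 -0.2605]
pot_deep top [ 0.5258 -0.4301]
pot_deep side [ 0.5262 -0.4393]
obj_long top [0.4616 0.1566]
long side [0.4646 0.1512]
iris foot [0.5638 0.0114]
top lens px [316.  221.8] 165.25 [ 0.4534 -0.1214]
top short px [167.2 244.1] 62.375 [0.3808 0.2821]
top cube1 px [267.9 224.4] 50.5625 [0.442  0.0105]
top cube2 px [366.3 249.7] 69.375 [ 0.3812 -0.2582]
side lens px [318.4 188.5] 118.5 [ 0.4515 -0.1222]
side short px [249.6 307.6] 130.6875 [0.3804 0.2797]
side cube1 px [296.3 212.1] 64.0625 [0.4418 0.0078]
side cube2 px [366.4 165.3] 39.3125 [ 0.3801 -0.2613]
cube_tray [ 0.6207 -0.1634] [(np.float64(0.068), np.float64(-11.7)), (np.float64(0.129), np.float64(-101.6)), (np.float64(0.068), np.float64(168.1))]
lens_tray [0.6186 0.1808] [(np.float64(0.073), np.float64(-18.3)), (np.float64(0.072), np.float64(-109.0)), (np.float64(0.073), np.float64(161.5))]
```

View pics/c3.png

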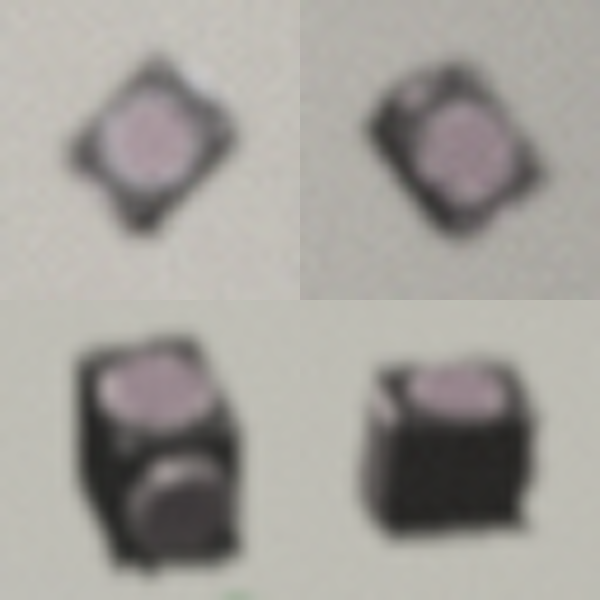

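The enlarged crops settle the cube orientations:
- **Cube at top-view (268,226):** its ring faces the side camera, so its x axis is about -42° and it is taken across 48°.
- **Cube at top-view (366,250):** its ring faces upper left in the picture, so it is taken across about 128.7°.

I'm moving to the second cube first.

Emit:
apply_moves:
  motion:
    - {"dx": 0.016,"dy": 0.028,"rz": 2}
    - {"dx": 0.016,"dy": 0.028,"rz": 2}
    - {"dx": 0.016,"dy": 0.028,"rz": 2}
    - {"dx": 0.016,"dy": 0.028,"rz": 2}
    - {"dx": 0.016,"dy": 0.028,"rz": 2}
  squeeze: 40

```text
$.motion[0]: bad value
```

Emit:
apply_moves:
  motion:
    - {"dx": 0.016,"dy": 0.028,"rz": 2}
    - {"dx": 0.016,"dy": 0.028,"rz": 2}
    - {"dx": 0.016,"dy": 0.028,"rz": 2}
    - {"dx": 0.016,"dy": 0.028,"rz": 2}
    - {"dx": 0.016,"dy": 0.028,"rz": 2}

```text
$.motion[0]: bad value
```

Emit:
apply_moves:
  motion:
    - {"dx": 0.018,"dy": 0.028,"dz": -0.02,"rz": 1.4}
    - {"dx": 0.017,"dy": 0.028,"dz": -0.02}
    - {"dz": -0.02}
    - {"dz": -0.01}
    - {}

```text
$.motion[0]: bad value
```

```bash
cat > st.py <<'E'
from h import *
from scipy.spatial.transform import Rotation as Ro
o=arm.observe();R=Ro.from_quat(o["tcp_rot"]).as_matrix()
print("t",round(o["clock"],2),"pos",np.round(o["eef_pos"],4),"psi",round(np.degrees(np.arctan2(R[1,1],R[0,1]))%360,1),"z",np.round(R[:,2],3),"open",round(o["opening"],4),"gf",round(o["grasp_force"],1),"F",np.round(o["wrist_force"],1),"q",np.round(o["joints"],2))
E
python3 - <<'E'
import st
from h import *
import pickle
grab("side","pics/s1.png"); 
fs=pickle.load(open("f0.pkl","rb"));T,S=fs["top"],fs["side"]
print("long nose",ray(T,214.2,215.5,.06)[:2],ray(S,252.2,242.2,.06)[:2])
for a in((359.1,181.07),(373.5,180.3)): print("c2 edge",ray(S,*a,0)[:2])
for f,x0,y0,x1,y1 in((S,325,115,365,150),(T,410,180,445,220)):
    g=f["image"][y0:y1,x0:x1].max(2);m=(g<100).astype(np.uint8);k,l,s,c=cv2.connectedComponentsWithStats(m);i=1+np.argmax(s[1:,4]);p=c[i]+(x0,y0);print("deep",p,s[i],ray(f,*p,.013)[:2])
E
```

```text
t 0.1 pos [ 0.1855 -0.5963  0.1916] psi 287.3 z [-0.     0.001 -1.   ] open 0.0852 gf 0.0 F [0.4 0.4 0.2] q [ 1.37  0.51 -0.24  1.5   0.13  1.15 -0.15]
long nose [0.46116193 0.15459882] [0.45846047 0.15918053]
c2 edge [ 0.38574606 -0.23786652]
c2 edge [ 0.35374026 -0.2619715 ]
deep [343.48128342 133.78609626] [ 11  12  16  14 187] [ 0.52537744 -0.43378777]
deep [427.45214521 198.98019802] [  8  10  20  19 303] [ 0.52613389 -0.42997066]
```

View pics/s1.png

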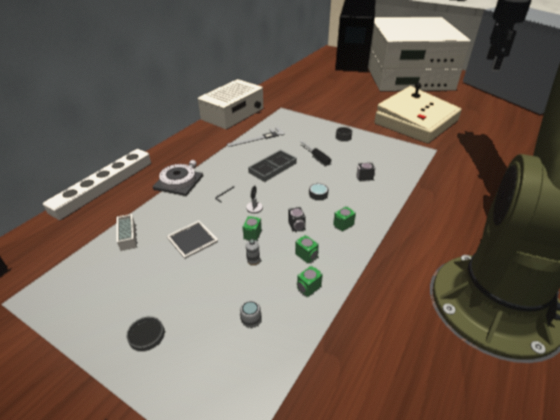

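The picture is unchanged because the move was refused: each row needs every field. I'm sending full rows.

Emit:
apply_moves:
  motion:
    - {"claw": 0,"dx": 0.016,"dy": 0.028,"dz": 0,"rx": 0,"ry": 0,"rz": 2}
    - {"claw": 0,"dx": 0.016,"dy": 0.028,"dz": 0,"rx": 0,"ry": 0,"rz": 2}
    - {"claw": 0,"dx": 0.016,"dy": 0.028,"dz": 0,"rx": 0,"ry": 0,"rz": 2}
    - {"claw": 0,"dx": 0.016,"dy": 0.028,"dz": 0,"rx": 0,"ry": 0,"rz": 2}
    - {"claw": 0,"dx": 0.016,"dy": 0.028,"dz": 0,"rx": 0,"ry": 0,"rz": 2}
  squeeze: 40

```text
clock: 0.57
eef_pos: [0.2661, -0.4552, 0.1922]
tcp_rot: [0.972, 0.237, -0.0, -0.0]
wrist_force: [0.6, -0.3, 0.5]
opening: 0.0851
grasp_force: 0.0
```

Emit:
apply_moves:
  motion:
    - {"claw": 0,"dx": 0.016,"dy": 0.028,"dz": 0,"rx": 0,"ry": 0,"rz": 2}
    - {"claw": 0,"dx": 0.016,"dy": 0.028,"dz": 0,"rx": 0,"ry": 0,"rz": 2}
    - {"claw": 0,"dx": 0.016,"dy": 0.028,"dz": 0,"rx": 0,"ry": 0,"rz": 2}
    - {"claw": 0,"dx": 0.016,"dy": 0.028,"dz": 0,"rx": 0,"ry": 0,"rz": 2}
    - {"claw": 0,"dx": 0.016,"dy": 0.028,"dz": 0,"rx": 0,"ry": 0,"rz": 2}

```text
clock: 0.98
eef_pos: [0.3461, -0.3153, 0.1923]
tcp_rot: [0.947, 0.32, -0.0, -0.0]
wrist_force: [1.4, -0.2, 0.4]
opening: 0.0851
grasp_force: 0.0
```

Emit:
apply_moves:
  motion:
    - {"claw": 0,"dx": 0.018,"dy": 0.028,"dz": -0.02,"rx": 0,"ry": 0,"rz": 0.7}
    - {"claw": 0,"dx": 0.017,"dy": 0.028,"dz": -0.02,"rx": 0,"ry": 0,"rz": 0}
    - {"claw": 0,"dx": 0,"dy": 0,"dz": -0.02,"rx": 0,"ry": 0,"rz": 0}
    - {"claw": 0,"dx": 0,"dy": 0,"dz": -0.02,"rx": 0,"ry": 0,"rz": 0}
    - {"claw": 0,"dx": 0,"dy": 0,"dz": 0,"rx": 0,"ry": 0,"rz": 0}

```text
clock: 1.4
eef_pos: [0.379, -0.259, 0.1095]
tcp_rot: [0.945, 0.326, -0.002, -0.002]
wrist_force: [-1.1, 0.4, 0.3]
opening: 0.0851
grasp_force: 0.0
```

```bash
python3 st.py
```

```text
t 1.4 pos [ 0.379  -0.259   0.1095] psi 308.1 z [-0.005  0.003 -1.   ] open 0.0851 gf 0.0 F [-1.1  0.4  0.3] q [ 0.85  0.37 -0.42  2.03  0.21  0.78 -0.6 ]
```

Emit:
apply_moves:
  motion:
    - {"claw": 0,"dx": 0.001,"dy": -0.001,"dz": -0.03,"rx": 0,"ry": 0,"rz": 0}
    - {"claw": 0,"dx": 0,"dy": 0,"dz": -0.03,"rx": 0,"ry": 0,"rz": 0}
    - {"claw": 0,"dx": 0,"dy": 0,"dz": -0.02,"rx": 0,"ry": 0,"rz": 0}
    - {"claw": 0,"dx": 0,"dy": 0,"dz": -0.012,"rx": 0,"ry": 0,"rz": 0}
    - {"claw": 0.3,"dx": 0,"dy": 0,"dz": 0,"rx": 0,"ry": 0,"rz": 0}

```text
clock: 1.82
eef_pos: [0.3805, -0.2616, 0.0189]
tcp_rot: [0.946, 0.325, -0.001, -0.001]
wrist_force: [-0.7, -0.3, 0.2]
opening: 0.0755
grasp_force: 0.0
```

Emit:
apply_moves:
  motion:
    - {"claw": 0.4,"dx": 0,"dy": 0,"dz": 0,"rx": 0,"ry": 0,"rz": 0}
    - {"claw": 0.4,"dx": 0,"dy": 0,"dz": 0,"rx": 0,"ry": 0,"rz": 0}
    - {"claw": 0.4,"dx": 0,"dy": 0,"dz": 0,"rx": 0,"ry": 0,"rz": 0}

```text
clock: 2.07
eef_pos: [0.3825, -0.2624, 0.0216]
tcp_rot: [0.946, 0.325, 0.001, 0.001]
wrist_force: [0.1, 0.2, -0.3]
opening: 0.0514
grasp_force: 0.0
```

Run:
```python
import st
from h import *
f=grab("side");im=cv2.cvtColor(f["image"],4)
g=grab("top");im2=cv2.cvtColor(g["image"],4)
cv2.imwrite("pics/g1.png",np.hstack([cv2.resize(im[130:200,330:400],(390,390),interpolation=2),cv2.resize(im2[215:285,330:400],(390,390),interpolation=2)]))
```

```text
t 2.07 pos [ 0.3825 -0.2624  0.0216] psi 308.0 z [ 0.002 -0.001 -1.   ] open 0.0514 gf 0.0 F [ 0.1  0.2 -0.3] q [ 0.79  0.51 -0.34  2.13  0.32  0.55 -0.7 ]
```

View pics/g1.png

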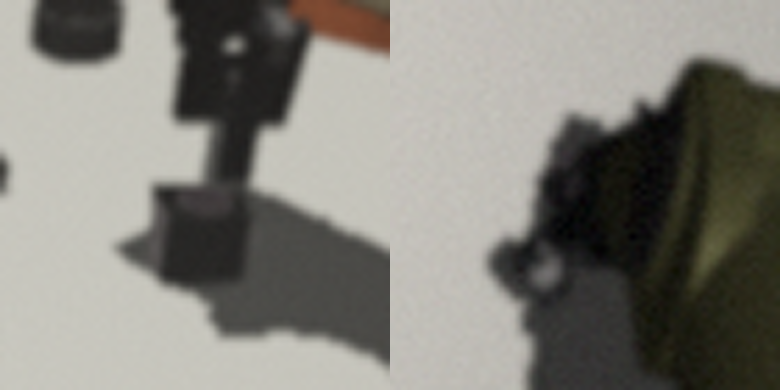

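In this picture the window is still visible and the finger appears behind the cube, so the gripper looks off to one side. I'll project the TCP into both views.

Run:
```python
import st
from h import *
from scipy.spatial.transform import Rotation as Ro
o=arm.observe();R=Ro.from_quat(o["tcp_rot"]).as_matrix();p=o["eef_pos"]
out=[]
for n,(x0,y0,w) in(("side",(320,110,90)),("top",(310,190,90))):
    f=grab(n);im=cv2.resize(cv2.cvtColor(f["image"],4)[y0:y0+w,x0:x0+w],(390,390),interpolation=2)
    for q,c in((p,(0,0,255)),(p-.019*R[:,2]+.0257*R[:,1],(0,255,255)),(p-.019*R[:,2]-.0257*R[:,1],(255,255,0)),(p-.1*R[:,2],(255,0,255)),(np.array([.3805,-.26,.0]),(0,255,0)),(np.array([.3805,-.26,.04]),(0,255,0))):
        u,v=proj(f,q);cv2.circle(im,(int((u-x0+.5)*390/w),int((v-y0+.5)*390/w)),4,c,-1)
    out.append(im)
cv2.imwrite("pics/g2.png",np.hstack(out))
```

```text
t 2.17 pos [ 0.3823 -0.2623  0.0214] psi 308.0 z [ 0.002 -0.001 -1.   ] open 0.0514 gf 0.0 F [-0.2  0.2 -1. ] q [ 0.79  0.51 -0.34  2.13  0.32  0.55 -0.7 ]
```

View pics/g2.png

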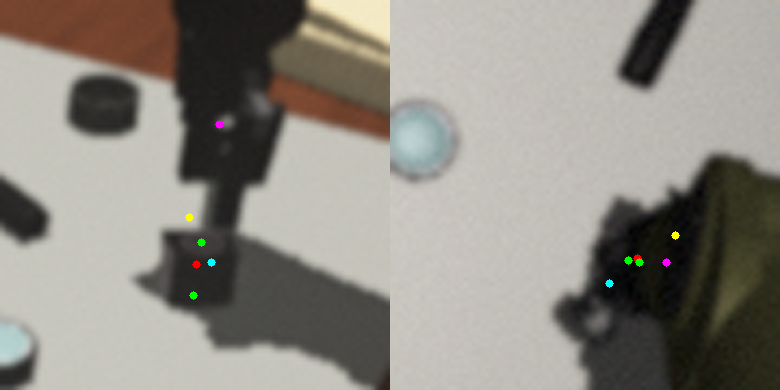

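In this picture the cube itself hasn't moved in the side view (366,172). I can't tell the fingers apart there because everything is dark on dark. I'll compare with the first frame numerically.

Run:
```python
from h import *
import pickle
fs=pickle.load(open("f0.pkl","rb"))
f=grab("side");pickle.dump(f,open("f1.pkl","wb"))
a=fs["side"]["image"].max(2);b=f["image"].max(2)
print("cols 350..385")
for v in range(146,188):
    print(v," ".join("%3d"%x for x in b[v,352:384]),"|","".join("#" if abs(int(a[v,u])-int(b[v,u]))>25 else "." for u in range(352,384)))
```

```text
cols 350..385
146 197 197 197 198 197 197 197 197 178 120  57  34  34  33  32  36  35  35  35  38  39  35  34  36  35  33  34  34  34  42  91 156 | .........#######################
147 197 198 198 198 198 197 197 197 175 113  50  33  32  33  34  33  36  34  36  34  35  34  34  36  35  33  34  33  33  51 111 171 | .........######################.
148 197 198 198 197 198 197 198 193 169 105  48  34  34  35  33  34  35  34  37  36  34  35  35  34  37  34  35  35  38  66 129 180 | .........######################.
149 196 198 196 196 198 198 198 192 161  98  44  33  34  34  34  36  36  38  38  37  36  34  32  35  35  36  34  32  41  84 147 186 | ........#######################.
150 198 198 198 197 197 197 199 193 164 103  47  39  38  39  39  42  39  38  38  37  36  35  36  36  34  33  35  35  48  99 160 192 | .........######################.
151 197 198 198 197 196 197 199 195 175 122  81  72  72  74  73  69  58  48  42  36  37  34  34  36  38  46  47  46  66 122 174 194 | .........#####################..
152 196 198 197 198 196 198 198 198 185 159 138 134 134 134 131 111  82  63  49  38 
[... 5227 characters left out ...]
.............###################
184 199 199 198 199 198 198 198 199 198 199 199 199 195 179 151 121  93  79  78  77  76  76  75  76  76  77  74  76  76  75  76  76 | ..............##################
185 198 199 199 197 199 199 199 199 200 197 199 199 198 194 178 143  99  78  77  75  76  77  75  77  77  76  76  75  76  76  75  76 | ...............#################
186 199 198 198 199 198 199 199 199 198 198 199 199 199 198 182 141  94  78  77  76  76  77  77  75  74  75  77  76  76  75  75  77 | ...............#################
187 200 199 197 198 197 199 198 199 198 198 199 197 198 198 186 151 108  82  76  77  75  77  75  75  77  75  76  77  75  75  76  75 | ...............#################
```

Numerically, the finger at columns 366-374 ends at row 163, behind or above the cube's top, and the front face is unchanged. I'll lift clear, then look at the bare gripper against the mat with the TCP projected.

Emit:
apply_moves:
  motion:
    - {"claw": 0,"dx": 0,"dy": 0,"dz": 0.01,"rx": 0,"ry": 0,"rz": 0}
    - {"claw": 0,"dx": 0,"dy": 0,"dz": 0.02,"rx": 0,"ry": 0,"rz": 0}
    - {"claw": 0,"dx": 0,"dy": 0,"dz": 0.02,"rx": 0,"ry": 0,"rz": 0}
    - {"claw": 0,"dx": 0,"dy": 0,"dz": 0.01,"rx": 0,"ry": 0,"rz": 0}
    - {"claw": 0,"dx": 0,"dy": 0,"dz": 0,"rx": 0,"ry": 0,"rz": 0}

```text
clock: 2.73
eef_pos: [0.383, -0.2625, 0.0825]
tcp_rot: [0.946, 0.325, 0.001, 0.002]
wrist_force: [0.4, 0.0, -0.7]
opening: 0.0853
grasp_force: 0.0
```

```bash
cat > ov.py <<'E'
from h import *
from scipy.spatial.transform import Rotation as Ro
def ov(path,boxes,extra=()):
    o=arm.observe();R=Ro.from_quat(o["tcp_rot"]).as_matrix();p=o["eef_pos"];out=[];w2=o["opening"]/2
    for n in("side","top"):
        x0,y0,w=boxes[n];f=grab(n);im=cv2.resize(cv2.cvtColor(f["image"],4)[y0:y0+w,x0:x0+w],(390,390),interpolation=2)
        im=cv2.convertScaleAbs(im,alpha=1.4,beta=20)
        for q,c in [(p,(0,0,255)),(p-.019*R[:,2]+w2*R[:,1],(0,255,255)),(p-.019*R[:,2]-w2*R[:,1],(255,255,0))]+[(np.array(e),(0,255,0)) for e in extra]:
            u,v=proj(f,q);cv2.circle(im,(int((u-x0+.5)*390/w),int((v-y0+.5)*390/w)),3,c,-1)
        out.append(im)
    cv2.imwrite(path,np.hstack(out))
E
python3 - <<'E'
import st
from ov import *
ov("pics/g3.png",{"side":(320,90,100),"top":(320,200,90)},[(.3805,-.26,.04)])
E
```

```text
t 2.73 pos [ 0.383  -0.2625  0.0825] psi 308.0 z [ 0.003 -0.002 -1.   ] open 0.0853 gf 0.0 F [ 0.4  0.  -0.7] q [ 0.84  0.41 -0.4   2.06  0.25  0.71 -0.63]
```

View pics/g3.png

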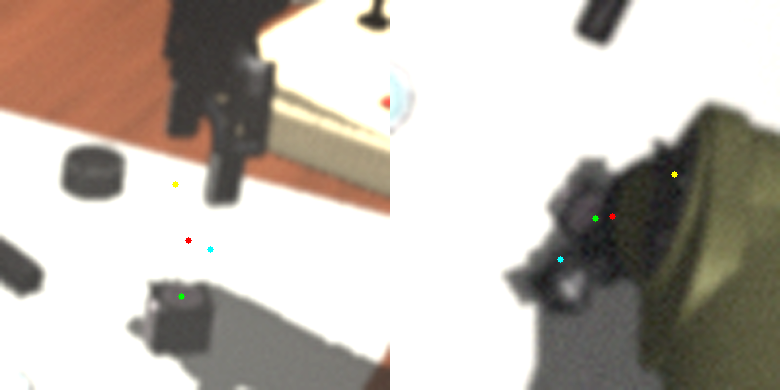

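The picture shows the near fingertip at side-crop (222,204) and the far one at (183,137). Both are about 45 crop pixels above where the reported TCP projects. I'll solve for where the fingertips really are.

Run:
```python
from h import *
from scipy.optimize import least_squares
import pickle
S=pickle.load(open("f1.pkl","rb"))
N=np.array([320+222/3.9-.5,90+204/3.9-.5]);F=np.array([320+183/3.9-.5,90+137/3.9-.5])
d=np.array([.616,-.788,0])
r=least_squares(lambda p:np.r_[np.array(proj(S,p[:3]-p[3]*d))-N,np.array(proj(S,p[:3]+p[3]*d))-F,(p[3]-.05)*1000],[.38,-.26,.09,.05]);print(r.x,r.fun)
for z in(.0825,.0955,.12): print(z,((ray(S,*N,z)+ray(S,*F,z))/2)[:2],ray(S,*N,z)[:2]-ray(S,*F,z)[:2])
# top-view difference mask against first frame
fs=pickle.load(open("f0.pkl","rb"));T=grab("top");a=fs["top"]["image"].max(2);b=T["image"].max(2)
for v in range(232,276,1): print(v," ".join("%3d"%x for x in b[v,345:385]))
```

```text
[ 0.41215254 -0.35864524  0.08337489  0.05      ] [-1.81660917e-02  1.05211420e-02  1.94722829e-02 -1.12776409e-02
  3.62904151e-12]
0.0825 [ 0.41265382 -0.36021362] [-0.06174227  0.07875284]
0.0955 [ 0.40520722 -0.33679383] [-0.06025552  0.07685648]
0.12 [ 0.39117323 -0.29265654] [-0.05745358  0.07328258]
232 194 196 193 193 196 193 192 193 190 191 193 191 193 191 194 189 189 189 189 189 189 188 187 186 185 187 188 186 185 187 189 184 186 183 167 142 115 113 132 140
233 190 192 194 191 192 190 195 193 192 193 193 192 191 188 190 191 193 190 190 189 187 191 189 187 187 189 187 188 189 185 185 187 187 184 165 125  81  63  80  90
234 196 196 193 196 194 194 191 195 191 194 193 191 191 190 190 190 192 188 188 186 186 186 186 185 186 185 188 187 186 187 184 184 180 174 160 118  71  38  37  43
235 196 193 190 195 190 192 194 187 191 192 190 193 190 187 186 194 189 189 180 170 167 171 170 170 172 179 186 187 183 185 182 175 163 150 127  94  55  21  14  11
236 194 190 191 191 191 192 195 194 191 192 192 189 192 191 189 189 187 178 159 134 125 123 124 128 141 162 181 188 182 173 164 142 121 
[... 5723 characters left out ...]
  54  51  46  38  26  25  23  23  28  28  19
272 188 192 192 189 187 184 183 170 130  84  50  40  40  35  34  33  37  41  48  51  46  51  50  58  51  55  53  50  52  53  53  46  39  25  28  22  27  27  25  22
273 189 190 190 190 191 190 189 170 132  84  56  48  48  44  45  45  49  51  53  52  52  56  51  49  52  50  52  53  54  51  54  50  39  28  25  23  25  24  23  24
274 189 190 192 189 189 190 187 171 127  83  57  52  56  54  53  51  53  53  53  53  56  54  52  52  53  53  52  54  54  52  53  48  39  30  24  21  26  24  24  28
275 192 191 190 190 193 186 187 170 131  83  56  50  54  54  53  55  52  54  57  51  55  53  56  55  51  54  53  55  51  56  55  47  37  28  26  23  25  25  23  25
```

Run:
```python
from h import *
import pickle
S=pickle.load(open("f1.pkl","rb"));T=pickle.load(open("f0.pkl","rb"))["top"]
d=np.array([.616,-.788,0])
for p,w,zs in(([.3825,-.2624,0],.033,(.022,.04,.05,.06,.07)),([.383,-.2625,0],.05,(.0825,.0955,.11,.12,.13,.137,.145))):
    for z in zs:
        q=np.array(p)+[0,0,z];print(z,"near S",np.round(proj(S,q-w*d),1),"far S",np.round(proj(S,q+w*d),1),"near T",np.round(proj(T,q-w*d),1))
```

```text
0.022 near S [368.1 177.3] far S [361.6 163.8] near T [357.1 256.3]
0.04 near S [369.1 171.7] far S [362.5 158.3] near T [358.1 256.5]
0.05 near S [369.6 168.6] far S [363.  155.2] near T [358.7 256.7]
0.06 near S [370.2 165.3] far S [363.4 152.1] near T [359.3 256.8]
0.07 near S [370.7 162.1] far S [363.9 148.9] near T [359.9 256.9]
0.0825 near S [373.2 161.5] far S [362.7 141.7] near T [355.6 260.7]
0.0955 near S [373.9 157.1] far S [363.4 137.5] near T [356.3 261. ]
0.11 near S [374.8 152.1] far S [364.1 132.7] near T [357.2 261.2]
0.12 near S [375.4 148.6] far S [364.6 129.3] near T [357.8 261.4]
0.13 near S [376.  145.1] far S [365.1 125.9] near T [358.4 261.5]
0.137 near S [376.5 142.6] far S [365.4 123.5] near T [358.9 261.7]
0.145 near S [377.  139.7] far S [365.9 120.7] near T [359.4 261.8]
```

Both pictures agree: the visible fingertips end about 40 mm higher than the reported TCP, plus the swing-back when open. A safe way to test this is to go to TCP z ≈ 0.025 over the cube and close past 32 mm. If the opening goes below 32 mm, the tips really are above the cube.

Emit:
apply_moves:
  motion:
    - {"claw": 0.1,"dx": -0.001,"dy": 0.001,"dz": -0.025,"rx": 0,"ry": 0,"rz": 0}
    - {"claw": 0.3,"dx": -0.001,"dy": 0.001,"dz": -0.025,"rx": 0,"ry": 0,"rz": 0}
    - {"claw": 0.7,"dx": 0,"dy": 0,"dz": -0.01,"rx": 0,"ry": 0,"rz": 0}
    - {"claw": 0.7,"dx": 0,"dy": 0,"dz": 0,"rx": 0,"ry": 0,"rz": 0}
    - {"claw": 0.7,"dx": 0,"dy": 0,"dz": 0,"rx": 0,"ry": 0,"rz": 0}
  squeeze: 20

```text
clock: 3.3
eef_pos: [0.3791, -0.2591, 0.0194]
tcp_rot: [0.945, 0.326, -0.001, -0.001]
wrist_force: [0.3, 0.2, 0.4]
opening: 0.0285
grasp_force: 0.0
```

Emit:
apply_moves:
  motion:
    - {"claw": 0.7,"dx": 0,"dy": 0,"dz": 0,"rx": 0,"ry": 0,"rz": 0}
    - {"claw": 0.7,"dx": 0,"dy": 0,"dz": 0,"rx": 0,"ry": 0,"rz": 0}
    - {"claw": 0.7,"dx": 0,"dy": 0,"dz": 0,"rx": 0,"ry": 0,"rz": 0}

```text
clock: 3.55
eef_pos: [0.3802, -0.2601, 0.021]
tcp_rot: [0.946, 0.325, 0.0, 0.001]
wrist_force: [0.1, 0.5, 0.4]
opening: 0.0256
grasp_force: 0.0
```

Confirmed: the opening reached 25.6 mm with no contact, so the tips sit about 40 mm behind the reported TCP. I'll calibrate that offset by gently touching the shut fingers to an empty spot on the mat.

Emit:
apply_moves:
  motion:
    - {"claw": 1,"dx": 0.02,"dy": -0.015,"dz": 0.01,"rx": 0,"ry": 0,"rz": 0}
    - {"claw": 1,"dx": 0.02,"dy": -0.015,"dz": 0,"rx": 0,"ry": 0,"rz": 0}
    - {"claw": 1,"dx": 0.02,"dy": -0.01,"dz": -0.01,"rx": 0,"ry": 0,"rz": 0}
    - {"claw": 1,"dx": 0,"dy": 0,"dz": -0.03,"rx": 0,"ry": 0,"rz": 0}
    - {"claw": 1,"dx": 0,"dy": 0,"dz": -0.02,"rx": 0,"ry": 0,"rz": 0}

```text
clock: 3.97
eef_pos: [0.4416, -0.3009, -0.03]
tcp_rot: [0.946, 0.325, 0.001, 0.001]
wrist_force: [-0.1, 0.9, -0.6]
opening: 0.0001
grasp_force: 0.0
```

Emit:
apply_moves:
  motion:
    - {"claw": 1,"dx": 0,"dy": 0,"dz": 0,"rx": 0,"ry": 0,"rz": 0}
    - {"claw": 1,"dx": 0,"dy": 0,"dz": 0,"rx": 0,"ry": 0,"rz": 0}
    - {"claw": 1,"dx": 0,"dy": 0,"dz": 0,"rx": 0,"ry": 0,"rz": 0}

```text
clock: 4.22
eef_pos: [0.4402, -0.3, -0.0284]
tcp_rot: [0.946, 0.325, 0.0, 0.0]
wrist_force: [0.3, 0.3, -0.6]
opening: -0.0001
grasp_force: 0.0
```

Emit:
apply_moves:
  motion:
    - {"claw": 1,"dx": 0,"dy": 0,"dz": -0.002,"rx": 0,"ry": 0,"rz": 0}
    - {"claw": 1,"dx": 0,"dy": 0,"dz": -0.002,"rx": 0,"ry": 0,"rz": 0}

```text
clock: 4.38
eef_pos: [0.4406, -0.3004, -0.0322]
tcp_rot: [0.946, 0.325, 0.001, 0.001]
wrist_force: [-0.0, 0.0, 0.1]
opening: 0.0004
grasp_force: 0.0
```

Emit:
apply_moves:
  motion:
    - {"claw": 1,"dx": 0,"dy": 0,"dz": -0.002,"rx": 0,"ry": 0,"rz": 0}
    - {"claw": 1,"dx": 0,"dy": 0,"dz": 0,"rx": 0,"ry": 0,"rz": 0}

```text
clock: 4.55
eef_pos: [0.4397, -0.2999, -0.0354]
tcp_rot: [0.946, 0.325, 0.0, 0.0]
wrist_force: [0.1, 0.8, 0.1]
opening: -0.0002
grasp_force: 0.0
```

Emit:
apply_moves:
  motion:
    - {"claw": 1,"dx": 0,"dy": 0,"dz": -0.002,"rx": 0,"ry": 0,"rz": 0}
    - {"claw": 1,"dx": 0,"dy": 0,"dz": 0,"rx": 0,"ry": 0,"rz": 0}

```text
clock: 4.72
eef_pos: [0.4396, -0.2997, -0.0378]
tcp_rot: [0.946, 0.325, -0.0, -0.0]
wrist_force: [-0.2, -0.2, -0.2]
opening: 0.0002
grasp_force: 0.0
```

Emit:
apply_moves:
  motion:
    - {"claw": 1,"dx": 0,"dy": 0,"dz": -0.002,"rx": 0,"ry": 0,"rz": 0}
    - {"claw": 1,"dx": 0,"dy": 0,"dz": 0,"rx": 0,"ry": 0,"rz": 0}

```text
clock: 4.88
eef_pos: [0.4399, -0.2999, -0.0388]
tcp_rot: [0.946, 0.326, 0.0, 0.0]
wrist_force: [-2.5, 1.4, 11.9]
opening: -0.0
grasp_force: 5.9
```

Contact came at a reported z of -0.0385, so fingertip height above the mat is z + 38.5 mm, plus the swing-back. Now I'll take the cube for real.

Emit:
apply_moves:
  motion:
    - {"claw": 0.5,"dx": 0,"dy": 0,"dz": 0.035,"rx": 0,"ry": 0,"rz": 0}
    - {"claw": 0.1,"dx": 0,"dy": 0,"dz": 0.035,"rx": 0,"ry": 0,"rz": 0}
    - {"claw": 0.1,"dx": -0.02,"dy": 0.013,"dz": 0.01,"rx": 0,"ry": 0,"rz": 0}
    - {"claw": 0.1,"dx": -0.02,"dy": 0.013,"dz": 0,"rx": 0,"ry": 0,"rz": 0}
    - {"claw": 0.1,"dx": -0.02,"dy": 0.014,"dz": 0,"rx": 0,"ry": 0,"rz": 0}
  squeeze: 35

```text
clock: 5.3
eef_pos: [0.3797, -0.2599, 0.0413]
tcp_rot: [0.946, 0.325, 0.001, 0.001]
wrist_force: [-0.6, 0.1, 0.1]
opening: 0.0606
grasp_force: 0.0
```

Emit:
apply_moves:
  motion:
    - {"claw": 0.1,"dx": 0,"dy": 0,"dz": -0.02,"rx": 0,"ry": 0,"rz": 0}
    - {"claw": 0.1,"dx": 0,"dy": 0,"dz": -0.02,"rx": 0,"ry": 0,"rz": 0}
    - {"claw": 0.1,"dx": 0,"dy": 0,"dz": -0.02,"rx": 0,"ry": 0,"rz": 0}
    - {"claw": 0.1,"dx": 0,"dy": 0,"dz": -0.003,"rx": 0,"ry": 0,"rz": 0}
    - {"claw": 0.1,"dx": 0,"dy": 0,"dz": 0,"rx": 0,"ry": 0,"rz": 0}

```text
clock: 5.72
eef_pos: [0.379, -0.2591, -0.0234]
tcp_rot: [0.945, 0.326, -0.001, -0.001]
wrist_force: [0.1, -0.6, 0.2]
opening: 0.0769
grasp_force: 0.0
```

Emit:
apply_moves:
  motion:
    - {"claw": 0.5,"dx": 0,"dy": 0,"dz": 0,"rx": 0,"ry": 0,"rz": 0}
    - {"claw": 0.6,"dx": 0,"dy": 0,"dz": 0,"rx": 0,"ry": 0,"rz": 0}
    - {"claw": 0.7,"dx": 0,"dy": 0,"dz": 0,"rx": 0,"ry": 0,"rz": 0}
    - {"claw": 0.8,"dx": 0,"dy": 0,"dz": 0,"rx": 0,"ry": 0,"rz": 0}
    - {"claw": 0.8,"dx": 0,"dy": 0,"dz": 0,"rx": 0,"ry": 0,"rz": 0}

```text
clock: 6.13
eef_pos: [0.3802, -0.2601, -0.0217]
tcp_rot: [0.946, 0.325, 0.0, 0.001]
wrist_force: [-0.7, 0.4, 5.5]
opening: 0.0316
grasp_force: 34.7
```

Gripped at 31.6 mm with 35 N. I'll lift it and carry it to the near (-y) bay.

Emit:
apply_moves:
  motion:
    - {"claw": 0.8,"dx": 0,"dy": 0,"dz": 0.015,"rx": 0,"ry": 0,"rz": 0}
    - {"claw": 0.8,"dx": 0,"dy": 0,"dz": 0.03,"rx": 0,"ry": 0,"rz": 0}
    - {"claw": 0.8,"dx": 0,"dy": 0,"dz": 0.03,"rx": 0,"ry": 0,"rz": 0}
    - {"claw": 0.8,"dx": 0.025,"dy": 0.007,"dz": 0.01,"rx": 0,"ry": 0,"rz": 4}
    - {"claw": 0.8,"dx": 0.03,"dy": 0.008,"dz": 0,"rx": 0,"ry": 0,"rz": 5}

```text
clock: 6.55
eef_pos: [0.4346, -0.2467, 0.0658]
tcp_rot: [0.917, 0.398, 0.0, 0.002]
wrist_force: [1.4, 0.3, -0.8]
opening: 0.0316
grasp_force: 35.3
```

Emit:
apply_moves:
  motion:
    - {"claw": 0.8,"dx": 0.03,"dy": 0.008,"dz": 0,"rx": 0,"ry": 0,"rz": 5}
    - {"claw": 0.8,"dx": 0.03,"dy": 0.008,"dz": 0,"rx": 0,"ry": 0,"rz": 5}
    - {"claw": 0.8,"dx": 0.03,"dy": 0.008,"dz": 0,"rx": 0,"ry": 0,"rz": 5}
    - {"claw": 0.8,"dx": 0.03,"dy": 0.008,"dz": 0,"rx": 0,"ry": 0,"rz": 5}
    - {"claw": 0.8,"dx": 0.03,"dy": 0.009,"dz": 0,"rx": 0,"ry": 0,"rz": 5}

```text
clock: 6.97
eef_pos: [0.5858, -0.2038, 0.0629]
tcp_rot: [0.808, 0.589, -0.0, 0.0]
wrist_force: [-0.3, -0.0, -1.3]
opening: 0.0313
grasp_force: 35.3
```

Emit:
apply_moves:
  motion:
    - {"claw": 0.8,"dx": 0.03,"dy": 0.009,"dz": 0,"rx": 0,"ry": 0,"rz": 5}
    - {"claw": 0.8,"dx": 0,"dy": 0,"dz": 0,"rx": 0,"ry": 0,"rz": 1}
    - {"claw": 0.8,"dx": 0,"dy": 0,"dz": 0,"rx": 0,"ry": 0,"rz": 0}
    - {"claw": 0.8,"dx": 0,"dy": 0,"dz": 0,"rx": 0,"ry": 0,"rz": 0}

```text
clock: 7.3
eef_pos: [0.6138, -0.1951, 0.0621]
tcp_rot: [0.778, 0.629, -0.001, -0.0]
wrist_force: [0.8, -0.2, -0.5]
opening: 0.0315
grasp_force: 35.4
```

```bash
python3 st.py
```

```text
t 7.3 pos [ 0.6138 -0.1951  0.0621] psi 347.9 z [-0.001 -0.    -1.   ] open 0.0315 gf 35.4 F [ 0.8 -0.2 -0.5] q [ 0.6   0.7  -0.57  1.61  0.44  0.96 -0.33]
```

Emit:
apply_moves:
  motion:
    - {"claw": 0.8,"dx": 0.001,"dy": 0,"dz": -0.025,"rx": 0,"ry": 0,"rz": 0}
    - {"claw": 0.8,"dx": 0,"dy": 0,"dz": -0.025,"rx": 0,"ry": 0,"rz": 0}
    - {"claw": 0.8,"dx": 0,"dy": 0,"dz": -0.02,"rx": 0,"ry": 0,"rz": 0}
    - {"claw": 0.8,"dx": 0,"dy": 0,"dz": -0.005,"rx": 0,"ry": 0,"rz": 0}
    - {"claw": 0.8,"dx": 0,"dy": 0,"dz": 0,"rx": 0,"ry": 0,"rz": 0}

```text
clock: 7.72
eef_pos: [0.6134, -0.1956, -0.0138]
tcp_rot: [0.778, 0.629, -0.001, -0.001]
wrist_force: [-0.1, 0.4, -1.1]
opening: 0.0311
grasp_force: 35.3
```

Emit:
apply_moves:
  motion:
    - {"claw": 0.8,"dx": 0,"dy": 0,"dz": -0.003,"rx": 0,"ry": 0,"rz": 0}
    - {"claw": 0.8,"dx": 0,"dy": 0,"dz": -0.002,"rx": 0,"ry": 0,"rz": 0}

```text
clock: 7.88
eef_pos: [0.6165, -0.1952, -0.0162]
tcp_rot: [0.777, 0.629, 0.001, 0.001]
wrist_force: [1.2, -0.5, -0.6]
opening: 0.0314
grasp_force: 35.3
```

Emit:
apply_moves:
  motion:
    - {"claw": 0.8,"dx": 0,"dy": 0,"dz": -0.0015,"rx": 0,"ry": 0,"rz": 0}
    - {"claw": 0.8,"dx": 0,"dy": 0,"dz": 0,"rx": 0,"ry": 0,"rz": 0}

```text
clock: 8.05
eef_pos: [0.6161, -0.1949, -0.0184]
tcp_rot: [0.777, 0.629, 0.0, 0.0]
wrist_force: [-0.1, -0.3, -0.9]
opening: 0.0312
grasp_force: 35.3
```

```bash
python3 st.py
```

```text
t 8.05 pos [ 0.6161 -0.1949 -0.0184] psi 348.0 z [ 0.001 -0.    -1.   ] open 0.0312 gf 35.3 F [-0.1 -0.3 -0.9] q [ 0.57  0.8  -0.52  1.67  0.51  0.81 -0.39]
```

Emit:
apply_moves:
  motion:
    - {"claw": 0.8,"dx": 0,"dy": 0,"dz": -0.0015,"rx": 0,"ry": 0,"rz": 0}
    - {"claw": 0.8,"dx": 0,"dy": 0,"dz": 0,"rx": 0,"ry": 0,"rz": 0}

```text
clock: 8.22
eef_pos: [0.6162, -0.195, -0.0186]
tcp_rot: [0.777, 0.629, 0.0, 0.001]
wrist_force: [-3.9, -0.1, 11.0]
opening: 0.0314
grasp_force: 36.8
```

Emit:
apply_moves:
  motion:
    - {"claw": 0.8,"dx": 0,"dy": 0,"dz": -0.001,"rx": 0,"ry": 0,"rz": 0}
    - {"claw": 0.8,"dx": 0,"dy": 0,"dz": 0,"rx": 0,"ry": 0,"rz": 0}

```text
clock: 8.38
eef_pos: [0.6162, -0.195, -0.0187]
tcp_rot: [0.777, 0.629, 0.0, 0.001]
wrist_force: [-6.8, -0.2, 18.3]
opening: 0.0312
grasp_force: 37.8
```

The cube is on the tray floor: contact came 3 mm above pick height. I'll release it, lift, and go to the other cube.

Emit:
apply_moves:
  motion:
    - {"claw": 0.6,"dx": 0,"dy": 0,"dz": 0.001,"rx": 0,"ry": 0,"rz": 0}
    - {"claw": 0.55,"dx": 0,"dy": 0,"dz": 0,"rx": 0,"ry": 0,"rz": 0}
    - {"claw": 0.5,"dx": 0,"dy": 0,"dz": 0,"rx": 0,"ry": 0,"rz": 0}
    - {"claw": 0.5,"dx": 0,"dy": 0,"dz": 0,"rx": 0,"ry": 0,"rz": 0}
    - {"claw": 0.5,"dx": 0,"dy": 0,"dz": 0.01,"rx": 0,"ry": 0,"rz": 0}

```text
clock: 8.8
eef_pos: [0.6143, -0.1946, -0.0123]
tcp_rot: [0.777, 0.629, -0.001, -0.001]
wrist_force: [-1.1, 0.5, -0.6]
opening: 0.0423
grasp_force: 0.0
```

Emit:
apply_moves:
  motion:
    - {"claw": 0.5,"dx": 0,"dy": 0,"dz": 0.025,"rx": 0,"ry": 0,"rz": 0}
    - {"claw": 0.5,"dx": 0,"dy": 0,"dz": 0.025,"rx": 0,"ry": 0,"rz": 0}
    - {"claw": 0.1,"dx": -0.01,"dy": 0.012,"dz": 0.025,"rx": 0,"ry": 0,"rz": 4}
    - {"claw": 0.1,"dx": -0.02,"dy": 0.024,"dz": 0,"rx": 0,"ry": 0,"rz": 7}
    - {"claw": 0.1,"dx": -0.02,"dy": 0.024,"dz": 0,"rx": 0,"ry": 0,"rz": 7}

```text
clock: 9.22
eef_pos: [0.5668, -0.1348, 0.0665]
tcp_rot: [0.668, 0.744, 0.001, 0.002]
wrist_force: [-1.0, 0.8, -0.8]
opening: 0.0758
grasp_force: 0.0
```

Emit:
apply_moves:
  motion:
    - {"claw": 0.1,"dx": -0.02,"dy": 0.024,"dz": 0,"rx": 0,"ry": 0,"rz": 7}
    - {"claw": 0.1,"dx": -0.02,"dy": 0.024,"dz": 0,"rx": 0,"ry": 0,"rz": 7}
    - {"claw": 0.1,"dx": -0.02,"dy": 0.024,"dz": 0,"rx": 0,"ry": 0,"rz": 7}
    - {"claw": 0.1,"dx": -0.02,"dy": 0.024,"dz": 0,"rx": 0,"ry": 0,"rz": 7}
    - {"claw": 0.1,"dx": -0.02,"dy": 0.024,"dz": 0,"rx": 0,"ry": 0,"rz": 7}

```text
clock: 9.63
eef_pos: [0.4649, -0.0139, 0.065]
tcp_rot: [0.412, 0.911, -0.0, 0.0]
wrist_force: [0.8, 0.3, 0.1]
opening: 0.0768
grasp_force: 0.0
```

Emit:
apply_moves:
  motion:
    - {"claw": 0.1,"dx": -0.02,"dy": 0.024,"dz": 0,"rx": 0,"ry": 0,"rz": 7}
    - {"claw": 0.1,"dx": -0.004,"dy": 0,"dz": 0,"rx": 0,"ry": 0,"rz": 0}
    - {"claw": 0.1,"dx": 0,"dy": 0,"dz": 0,"rx": 0,"ry": 0,"rz": 0}
    - {"claw": 0.1,"dx": 0,"dy": 0,"dz": 0,"rx": 0,"ry": 0,"rz": 0}

```text
clock: 9.97
eef_pos: [0.4424, 0.0087, 0.0648]
tcp_rot: [0.359, 0.933, -0.0, 0.001]
wrist_force: [-0.3, 0.1, 0.5]
opening: 0.0767
grasp_force: 0.0
```

Run:
```python
import st
from ov import *
ov("pics/g4.png",{"side":(240,140,100),"top":(250,130,110)},[(.442,.009,.04),(.6155,-.1953,.043),(.6285,-.1327,.003)])
```

```text
t 9.97 pos [0.4424 0.0087 0.0648] psi 47.9 z [ 0.001 -0.001 -1.   ] open 0.0767 gf 0.0 F [-0.3  0.1  0.5] q [ 0.54  0.52 -0.9   2.13  0.6   0.76  0.09]
```

View pics/g4.png

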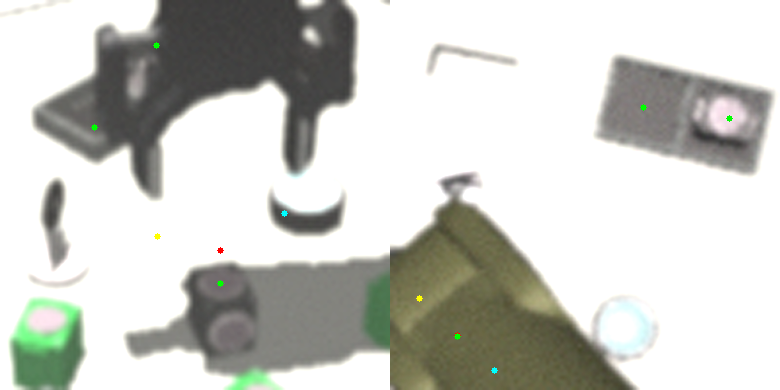

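The picture shows the first cube seated in its bay (window at top-crop (722,118)). The open fingers straddle the second cube. I'll descend and grip.

Emit:
apply_moves:
  motion:
    - {"claw": 0.1,"dx": 0,"dy": 0,"dz": -0.025,"rx": 0,"ry": 0,"rz": 0}
    - {"claw": 0.1,"dx": 0,"dy": 0,"dz": -0.025,"rx": 0,"ry": 0,"rz": 0}
    - {"claw": 0.1,"dx": 0,"dy": 0,"dz": -0.025,"rx": 0,"ry": 0,"rz": 0}
    - {"claw": 0.1,"dx": 0,"dy": 0,"dz": -0.012,"rx": 0,"ry": 0,"rz": 0}
    - {"claw": 0.1,"dx": 0,"dy": 0,"dz": 0,"rx": 0,"ry": 0,"rz": 0}

```text
clock: 10.48
eef_pos: [0.4411, 0.0084, -0.0249]
tcp_rot: [0.359, 0.933, -0.001, -0.002]
wrist_force: [-0.4, 0.6, -0.1]
opening: 0.0769
grasp_force: 0.0
```

Emit:
apply_moves:
  motion:
    - {"claw": 0.5,"dx": 0,"dy": 0,"dz": 0,"rx": 0,"ry": 0,"rz": 0}
    - {"claw": 0.6,"dx": 0,"dy": 0,"dz": 0,"rx": 0,"ry": 0,"rz": 0}
    - {"claw": 0.7,"dx": 0,"dy": 0,"dz": 0,"rx": 0,"ry": 0,"rz": 0}
    - {"claw": 0.8,"dx": 0,"dy": 0,"dz": 0,"rx": 0,"ry": 0,"rz": 0}
    - {"claw": 0.8,"dx": 0,"dy": 0,"dz": 0,"rx": 0,"ry": 0,"rz": 0}

```text
clock: 10.9
eef_pos: [0.4426, 0.0091, -0.0217]
tcp_rot: [0.359, 0.933, 0.0, 0.001]
wrist_force: [0.4, -0.7, 5.9]
opening: 0.0316
grasp_force: 35.1
```

```bash
python3 st.py
```

```text
t 10.9 pos [ 0.4426  0.0091 -0.0217] psi 48.0 z [ 0.002 -0.    -1.   ] open 0.0316 gf 35.1 F [ 0.4 -0.7  5.9] q [ 0.4   0.64 -0.71  2.22  0.83  0.57 -0.11]
```

Emit:
apply_moves:
  motion:
    - {"claw": 0.8,"dx": 0,"dy": 0,"dz": 0.015,"rx": 0,"ry": 0,"rz": 0}
    - {"claw": 0.8,"dx": 0,"dy": 0,"dz": 0.03,"rx": 0,"ry": 0,"rz": 0}
    - {"claw": 0.8,"dx": 0,"dy": 0,"dz": 0.03,"rx": 0,"ry": 0,"rz": 0}
    - {"claw": 0.8,"dx": 0,"dy": 0,"dz": 0.012,"rx": 0,"ry": 0,"rz": -2}
    - {"claw": 0.8,"dx": 0.01,"dy": -0.01,"dz": 0,"rx": 0,"ry": 0,"rz": -4}

```text
clock: 11.32
eef_pos: [0.4521, 0.0009, 0.0676]
tcp_rot: [0.406, 0.914, 0.001, 0.002]
wrist_force: [0.0, -0.3, -1.4]
opening: 0.0315
grasp_force: 35.3
```

Emit:
apply_moves:
  motion:
    - {"claw": 0.8,"dx": 0.02,"dy": -0.016,"dz": 0,"rx": 0,"ry": 0,"rz": -6}
    - {"claw": 0.8,"dx": 0.02,"dy": -0.016,"dz": 0,"rx": 0,"ry": 0,"rz": -6}
    - {"claw": 0.8,"dx": 0.02,"dy": -0.016,"dz": 0,"rx": 0,"ry": 0,"rz": -6}
    - {"claw": 0.8,"dx": 0.02,"dy": -0.016,"dz": 0,"rx": 0,"ry": 0,"rz": -6}
    - {"claw": 0.8,"dx": 0.02,"dy": -0.016,"dz": 0,"rx": 0,"ry": 0,"rz": -6}

```text
clock: 11.73
eef_pos: [0.5525, -0.0819, 0.0649]
tcp_rot: [0.632, 0.775, 0.0, 0.0]
wrist_force: [-0.8, 0.1, -1.4]
opening: 0.0315
grasp_force: 35.2
```

Emit:
apply_moves:
  motion:
    - {"claw": 0.8,"dx": 0.02,"dy": -0.016,"dz": 0,"rx": 0,"ry": 0,"rz": -6}
    - {"claw": 0.8,"dx": 0.02,"dy": -0.016,"dz": 0,"rx": 0,"ry": 0,"rz": -6}
    - {"claw": 0.8,"dx": 0.02,"dy": -0.014,"dz": 0,"rx": 0,"ry": 0,"rz": -6}
    - {"claw": 0.8,"dx": 0.016,"dy": -0.006,"dz": 0,"rx": 0,"ry": 0,"rz": -6}
    - {"claw": 0.8,"dx": 0,"dy": 0,"dz": 0,"rx": 0,"ry": 0,"rz": 0}

```text
clock: 12.15
eef_pos: [0.6305, -0.1349, 0.0645]
tcp_rot: [0.78, 0.626, 0.001, 0.001]
wrist_force: [0.6, 0.4, -0.5]
opening: 0.0312
grasp_force: 35.3
```

Emit:
apply_moves:
  motion:
    - {"claw": 0.8,"dx": 0,"dy": 0,"dz": 0,"rx": 0,"ry": 0,"rz": 0}
    - {"claw": 0.8,"dx": 0,"dy": 0,"dz": 0,"rx": 0,"ry": 0,"rz": 0}
    - {"claw": 0.8,"dx": 0,"dy": 0,"dz": 0,"rx": 0,"ry": 0,"rz": 0}

```text
clock: 12.4
eef_pos: [0.6268, -0.1321, 0.0645]
tcp_rot: [0.776, 0.63, -0.0, -0.0]
wrist_force: [-0.4, -0.1, -0.8]
opening: 0.0314
grasp_force: 35.3
```

```bash
python3 st.py
```

```text
t 12.4 pos [ 0.6268 -0.1321  0.0645] psi 348.1 z [-0.001  0.    -1.   ] open 0.0314 gf 35.3 F [-0.4 -0.1 -0.8] q [ 0.5   0.69 -0.56  1.62  0.43  0.96 -0.42]
```

Emit:
apply_moves:
  motion:
    - {"claw": 0.8,"dx": 0.001,"dy": -0.001,"dz": -0.025,"rx": 0,"ry": 0,"rz": 0}
    - {"claw": 0.8,"dx": 0,"dy": 0,"dz": -0.025,"rx": 0,"ry": 0,"rz": 0}
    - {"claw": 0.8,"dx": 0,"dy": 0,"dz": -0.022,"rx": 0,"ry": 0,"rz": 0}
    - {"claw": 0.8,"dx": 0,"dy": 0,"dz": -0.006,"rx": 0,"ry": 0,"rz": 0}
    - {"claw": 0.8,"dx": 0,"dy": 0,"dz": 0,"rx": 0,"ry": 0,"rz": 0}

```text
clock: 12.82
eef_pos: [0.6269, -0.1333, -0.0151]
tcp_rot: [0.777, 0.63, -0.001, -0.001]
wrist_force: [-0.1, -0.1, 0.4]
opening: 0.0312
grasp_force: 35.3
```

Emit:
apply_moves:
  motion:
    - {"claw": 0.8,"dx": 0,"dy": 0,"dz": -0.003,"rx": 0,"ry": 0,"rz": 0}
    - {"claw": 0.8,"dx": 0,"dy": 0,"dz": 0,"rx": 0,"ry": 0,"rz": 0}
    - {"claw": 0.8,"dx": 0,"dy": 0,"dz": 0,"rx": 0,"ry": 0,"rz": 0}

```text
clock: 13.07
eef_pos: [0.6296, -0.1337, -0.0153]
tcp_rot: [0.777, 0.629, 0.001, 0.001]
wrist_force: [0.3, -0.1, -1.2]
opening: 0.031
grasp_force: 35.3
```

Emit:
apply_moves:
  motion:
    - {"claw": 0.8,"dx": 0,"dy": 0,"dz": -0.002,"rx": 0,"ry": 0,"rz": 0}
    - {"claw": 0.8,"dx": 0,"dy": 0,"dz": 0,"rx": 0,"ry": 0,"rz": 0}

```text
clock: 13.23
eef_pos: [0.629, -0.1339, -0.0181]
tcp_rot: [0.777, 0.629, 0.0, 0.0]
wrist_force: [0.8, -0.3, -1.0]
opening: 0.0314
grasp_force: 35.3
```

Emit:
apply_moves:
  motion:
    - {"claw": 0.8,"dx": 0,"dy": 0,"dz": -0.001,"rx": 0,"ry": 0,"rz": 0}
    - {"claw": 0.8,"dx": 0,"dy": 0,"dz": 0,"rx": 0,"ry": 0,"rz": 0}

```text
clock: 13.4
eef_pos: [0.6291, -0.1338, -0.0186]
tcp_rot: [0.777, 0.629, 0.0, 0.0]
wrist_force: [-2.1, -0.3, 5.5]
opening: 0.0315
grasp_force: 36.0
```

Contact at floor height. I'll release and go to the lens at (0.4525, -0.1215).

Emit:
apply_moves:
  motion:
    - {"claw": 0.6,"dx": 0,"dy": 0,"dz": 0.0005,"rx": 0,"ry": 0,"rz": 0}
    - {"claw": 0.55,"dx": 0,"dy": 0,"dz": 0,"rx": 0,"ry": 0,"rz": 0}
    - {"claw": 0.5,"dx": 0,"dy": 0,"dz": 0,"rx": 0,"ry": 0,"rz": 0}
    - {"claw": 0.5,"dx": 0,"dy": 0,"dz": 0,"rx": 0,"ry": 0,"rz": 0}
    - {"claw": 0.5,"dx": 0,"dy": 0,"dz": 0.01,"rx": 0,"ry": 0,"rz": 0}

```text
clock: 13.82
eef_pos: [0.6273, -0.1337, -0.0106]
tcp_rot: [0.777, 0.629, -0.001, -0.001]
wrist_force: [0.8, 0.3, -1.3]
opening: 0.0427
grasp_force: 0.0
```

Emit:
apply_moves:
  motion:
    - {"claw": 0.5,"dx": 0,"dy": 0,"dz": 0.025,"rx": 0,"ry": 0,"rz": 0}
    - {"claw": 0.5,"dx": 0,"dy": 0,"dz": 0.025,"rx": 0,"ry": 0,"rz": 0}
    - {"claw": 0.1,"dx": -0.016,"dy": 0,"dz": 0.02,"rx": 0,"ry": 0,"rz": 4}
    - {"claw": 0,"dx": -0.025,"dy": 0.002,"dz": 0,"rx": 0,"ry": 0,"rz": 6}
    - {"claw": 0,"dx": -0.03,"dy": 0.002,"dz": 0,"rx": 0,"ry": 0,"rz": 7}

```text
clock: 14.23
eef_pos: [0.5593, -0.1294, 0.063]
tcp_rot: [0.674, 0.739, 0.001, 0.002]
wrist_force: [-0.5, 0.1, -0.7]
opening: 0.0766
grasp_force: 0.0
```

Emit:
apply_moves:
  motion:
    - {"claw": 0,"dx": -0.03,"dy": 0.002,"dz": 0,"rx": 0,"ry": 0,"rz": 7}
    - {"claw": 0,"dx": -0.03,"dy": 0.002,"dz": 0,"rx": 0,"ry": 0,"rz": 7}
    - {"claw": 0,"dx": -0.03,"dy": 0.002,"dz": 0,"rx": 0,"ry": 0,"rz": 7}
    - {"claw": 0,"dx": -0.0155,"dy": 0.002,"dz": 0,"rx": 0,"ry": 0,"rz": 0.7}
    - {"claw": 0,"dx": 0,"dy": 0,"dz": 0,"rx": 0,"ry": 0,"rz": 0}

```text
clock: 14.65
eef_pos: [0.4482, -0.1221, 0.0613]
tcp_rot: [0.524, 0.852, -0.002, -0.001]
wrist_force: [0.3, -0.6, -0.5]
opening: 0.0853
grasp_force: 0.0
```

Emit:
apply_moves:
  motion:
    - {"claw": 0,"dx": 0,"dy": 0,"dz": 0,"rx": 0,"ry": 0,"rz": 0}
    - {"claw": 0,"dx": 0,"dy": 0,"dz": 0,"rx": 0,"ry": 0,"rz": 0}

```text
clock: 14.82
eef_pos: [0.4537, -0.122, 0.0616]
tcp_rot: [0.525, 0.851, 0.0, 0.001]
wrist_force: [0.7, -0.6, 0.7]
opening: 0.0851
grasp_force: 0.0
```

```bash
python3 st.py
```

```text
t 14.82 pos [ 0.4537 -0.122   0.0616] psi 26.6 z [ 0.002 -0.    -1.   ] open 0.0851 gf 0.0 F [ 0.7 -0.6  0.7] q [ 0.75  0.53 -0.79  2.07  0.55  0.76  0.08]
```

Emit:
apply_moves:
  motion:
    - {"claw": 0,"dx": -0.0005,"dy": 0.0005,"dz": -0.03,"rx": 0,"ry": 0,"rz": 0}
    - {"claw": 0,"dx": 0,"dy": 0,"dz": -0.03,"rx": 0,"ry": 0,"rz": 0}
    - {"claw": 0,"dx": 0,"dy": 0,"dz": -0.025,"rx": 0,"ry": 0,"rz": 0}
    - {"claw": 0,"dx": 0,"dy": 0,"dz": -0.012,"rx": 0,"ry": 0,"rz": 0}
    - {"claw": 0,"dx": 0,"dy": 0,"dz": -0.0045,"rx": 0,"ry": 0,"rz": 0}

```text
clock: 15.23
eef_pos: [0.4521, -0.1207, -0.0426]
tcp_rot: [0.525, 0.851, -0.0, -0.001]
wrist_force: [0.6, 0.1, -0.5]
opening: 0.0853
grasp_force: 0.0
```

Emit:
apply_moves:
  motion:
    - {"claw": 0.2,"dx": 0,"dy": 0,"dz": 0,"rx": 0,"ry": 0,"rz": 0}
    - {"claw": 0.3,"dx": 0,"dy": 0,"dz": 0,"rx": 0,"ry": 0,"rz": 0}
    - {"claw": 0.4,"dx": 0,"dy": 0,"dz": 0,"rx": 0,"ry": 0,"rz": 0}
    - {"claw": 0.6,"dx": 0,"dy": 0,"dz": 0,"rx": 0,"ry": 0,"rz": 0}
    - {"claw": 0.6,"dx": 0,"dy": 0,"dz": 0,"rx": 0,"ry": 0,"rz": 0}

```text
clock: 15.65
eef_pos: [0.4528, -0.1214, -0.0395]
tcp_rot: [0.525, 0.851, 0.0, 0.001]
wrist_force: [-0.3, 1.2, 6.7]
opening: 0.049
grasp_force: 36.4
```

```bash
python3 st.py
```

```text
t 15.65 pos [ 0.4528 -0.1214 -0.0395] psi 26.7 z [ 0.002 -0.001 -1.   ] open 0.049 gf 36.4 F [-0.3  1.2  6.7] q [ 0.6   0.67 -0.6   2.16  0.78  0.52 -0.12]
```

Gripped at 49 mm. I'll lift it 120 mm, well above the 70 mm iris, and carry it to the lens tray.

Emit:
apply_moves:
  motion:
    - {"claw": 0.6,"dx": 0,"dy": 0,"dz": 0.015,"rx": 0,"ry": 0,"rz": 0}
    - {"claw": 0.6,"dx": 0,"dy": 0,"dz": 0.03,"rx": 0,"ry": 0,"rz": 0}
    - {"claw": 0.6,"dx": 0,"dy": 0,"dz": 0.03,"rx": 0,"ry": 0,"rz": 0}
    - {"claw": 0.6,"dx": 0,"dy": 0,"dz": 0.03,"rx": 0,"ry": 0,"rz": 0}
    - {"claw": 0.6,"dx": 0.0037,"dy": 0.01,"dz": 0.015,"rx": 0,"ry": 0,"rz": 0}

```text
clock: 16.07
eef_pos: [0.4558, -0.113, 0.0825]
tcp_rot: [0.526, 0.851, -0.0, 0.001]
wrist_force: [0.7, 0.2, -1.1]
opening: 0.0489
grasp_force: 36.7
```

Emit:
apply_moves:
  motion:
    - {"claw": 0.6,"dx": 0.016,"dy": 0.029,"dz": 0,"rx": 0,"ry": 0,"rz": 0}
    - {"claw": 0.6,"dx": 0.016,"dy": 0.029,"dz": 0,"rx": 0,"ry": 0,"rz": 0}
    - {"claw": 0.6,"dx": 0.016,"dy": 0.029,"dz": 0,"rx": 0,"ry": 0,"rz": 0}
    - {"claw": 0.6,"dx": 0.016,"dy": 0.029,"dz": 0,"rx": 0,"ry": 0,"rz": 0}
    - {"claw": 0.6,"dx": 0.016,"dy": 0.029,"dz": 0,"rx": 0,"ry": 0,"rz": 0}

```text
clock: 16.48
eef_pos: [0.536, 0.0347, 0.08]
tcp_rot: [0.525, 0.851, 0.0, 0.0]
wrist_force: [-0.5, -0.7, -1.7]
opening: 0.0488
grasp_force: 36.8
```

Emit:
apply_moves:
  motion:
    - {"claw": 0.6,"dx": 0.016,"dy": 0.029,"dz": 0,"rx": 0,"ry": 0,"rz": 0}
    - {"claw": 0.6,"dx": 0.016,"dy": 0.029,"dz": 0,"rx": 0,"ry": 0,"rz": 0}
    - {"claw": 0.6,"dx": 0.016,"dy": 0.029,"dz": 0,"rx": 0,"ry": 0,"rz": 0}
    - {"claw": 0.6,"dx": 0.016,"dy": 0.029,"dz": 0,"rx": 0,"ry": 0,"rz": 0}
    - {"claw": 0.6,"dx": 0.016,"dy": 0.029,"dz": 0,"rx": 0,"ry": 0,"rz": 0}

```text
clock: 16.9
eef_pos: [0.616, 0.1798, 0.0798]
tcp_rot: [0.525, 0.851, -0.0, 0.0]
wrist_force: [1.0, 0.3, -1.6]
opening: 0.0485
grasp_force: 36.8
```

Emit:
apply_moves:
  motion:
    - {"claw": 0.6,"dx": 0,"dy": 0,"dz": 0,"rx": 0,"ry": 0,"rz": 0}
    - {"claw": 0.6,"dx": 0,"dy": 0,"dz": 0,"rx": 0,"ry": 0,"rz": 0}
    - {"claw": 0.6,"dx": 0,"dy": 0,"dz": 0,"rx": 0,"ry": 0,"rz": 0}

```text
clock: 17.15
eef_pos: [0.615, 0.1781, 0.0793]
tcp_rot: [0.525, 0.851, -0.001, -0.0]
wrist_force: [0.3, -0.8, -0.7]
opening: 0.0489
grasp_force: 36.8
```

```bash
python3 st.py
```

```text
t 17.15 pos [0.615  0.1781 0.0793] psi 26.7 z [-0.001 -0.001 -1.   ] open 0.0489 gf 36.8 F [ 0.3 -0.8 -0.7] q [ 0.1   0.72 -0.74  1.6   0.54  1.04 -0.33]
```

Emit:
apply_moves:
  motion:
    - {"claw": 0.6,"dx": 0.001,"dy": 0.0005,"dz": -0.03,"rx": 0,"ry": 0,"rz": 0}
    - {"claw": 0.6,"dx": 0,"dy": 0,"dz": -0.035,"rx": 0,"ry": 0,"rz": 0}
    - {"claw": 0.6,"dx": 0,"dy": 0,"dz": -0.03,"rx": 0,"ry": 0,"rz": 0}
    - {"claw": 0.6,"dx": 0,"dy": 0,"dz": -0.01,"rx": 0,"ry": 0,"rz": 0}
    - {"claw": 0.6,"dx": 0,"dy": 0,"dz": -0.003,"rx": 0,"ry": 0,"rz": 0}

```text
clock: 17.57
eef_pos: [0.6149, 0.1768, -0.0306]
tcp_rot: [0.525, 0.851, -0.002, -0.001]
wrist_force: [-0.2, -0.7, -0.3]
opening: 0.0486
grasp_force: 36.9
```

Emit:
apply_moves:
  motion:
    - {"claw": 0.6,"dx": 0,"dy": 0,"dz": -0.003,"rx": 0,"ry": 0,"rz": 0}
    - {"claw": 0.6,"dx": 0,"dy": 0,"dz": -0.002,"rx": 0,"ry": 0,"rz": 0}
    - {"claw": 0.6,"dx": 0,"dy": 0,"dz": 0,"rx": 0,"ry": 0,"rz": 0}

```text
clock: 17.82
eef_pos: [0.6174, 0.1795, -0.0321]
tcp_rot: [0.525, 0.851, 0.001, 0.001]
wrist_force: [-0.3, -0.6, -0.3]
opening: 0.0487
grasp_force: 36.9
```

Emit:
apply_moves:
  motion:
    - {"claw": 0.6,"dx": 0,"dy": 0,"dz": -0.002,"rx": 0,"ry": 0,"rz": 0}
    - {"claw": 0.6,"dx": 0,"dy": 0,"dz": 0,"rx": 0,"ry": 0,"rz": 0}

```text
clock: 17.98
eef_pos: [0.617, 0.1794, -0.0348]
tcp_rot: [0.525, 0.851, 0.001, 0.001]
wrist_force: [-0.2, -0.1, -0.8]
opening: 0.0486
grasp_force: 36.9
```

Emit:
apply_moves:
  motion:
    - {"claw": 0.6,"dx": 0,"dy": 0,"dz": -0.001,"rx": 0,"ry": 0,"rz": 0}
    - {"claw": 0.6,"dx": 0,"dy": 0,"dz": 0,"rx": 0,"ry": 0,"rz": 0}

```text
clock: 18.15
eef_pos: [0.6166, 0.1793, -0.0363]
tcp_rot: [0.525, 0.851, 0.0, 0.0]
wrist_force: [0.5, 0.4, -0.1]
opening: 0.0485
grasp_force: 37.0
```

Emit:
apply_moves:
  motion:
    - {"claw": 0.6,"dx": 0,"dy": 0,"dz": -0.001,"rx": 0,"ry": 0,"rz": 0}
    - {"claw": 0.6,"dx": 0,"dy": 0,"dz": 0,"rx": 0,"ry": 0,"rz": 0}

```text
clock: 18.32
eef_pos: [0.6167, 0.1793, -0.0364]
tcp_rot: [0.525, 0.851, 0.0, 0.0]
wrist_force: [-2.8, -1.0, 8.1]
opening: 0.049
grasp_force: 37.8
```

Emit:
apply_moves:
  motion:
    - {"claw": 0.35,"dx": 0,"dy": 0,"dz": 0,"rx": 0,"ry": 0,"rz": 0}
    - {"claw": 0.3,"dx": 0,"dy": 0,"dz": 0,"rx": 0,"ry": 0,"rz": 0}
    - {"claw": 0.25,"dx": 0,"dy": 0,"dz": 0,"rx": 0,"ry": 0,"rz": 0}
    - {"claw": 0.25,"dx": 0,"dy": 0,"dz": 0,"rx": 0,"ry": 0,"rz": 0}

```text
clock: 18.65
eef_pos: [0.6164, 0.1793, -0.0378]
tcp_rot: [0.525, 0.851, -0.0, -0.0]
wrist_force: [-0.6, -0.1, 0.3]
opening: 0.0641
grasp_force: 0.0
```

Emit:
apply_moves:
  motion:
    - {"claw": 0.25,"dx": 0,"dy": 0,"dz": 0.015,"rx": 0,"ry": 0,"rz": 0}
    - {"claw": 0.25,"dx": 0,"dy": 0,"dz": 0.03,"rx": 0,"ry": 0,"rz": 0}
    - {"claw": 0.25,"dx": 0,"dy": 0,"dz": 0.03,"rx": 0,"ry": 0,"rz": 0}
    - {"claw": 0.25,"dx": 0,"dy": 0,"dz": 0.025,"rx": 0,"ry": 0,"rz": 0}
    - {"claw": 0.1,"dx": -0.016,"dy": 0.007,"dz": 0,"rx": 0,"ry": 0,"rz": 0}

```text
clock: 19.07
eef_pos: [0.6056, 0.186, 0.0672]
tcp_rot: [0.526, 0.85, 0.003, 0.003]
wrist_force: [0.7, 0.4, 0.6]
opening: 0.0743
grasp_force: 0.0
```

Emit:
apply_moves:
  motion:
    - {"claw": 0.1,"dx": -0.028,"dy": 0.012,"dz": 0,"rx": 0,"ry": 0,"rz": 0}
    - {"claw": 0.1,"dx": -0.032,"dy": 0.014,"dz": 0,"rx": 0,"ry": 0,"rz": 0}
    - {"claw": 0.1,"dx": -0.032,"dy": 0.014,"dz": 0,"rx": 0,"ry": 0,"rz": 0}
    - {"claw": 0.1,"dx": -0.032,"dy": 0.014,"dz": 0,"rx": 0,"ry": 0,"rz": 0}
    - {"claw": 0.1,"dx": -0.032,"dy": 0.014,"dz": 0,"rx": 0,"ry": 0,"rz": 0}

```text
clock: 19.48
eef_pos: [0.4429, 0.2546, 0.0624]
tcp_rot: [0.525, 0.851, 0.0, -0.0]
wrist_force: [-0.3, 0.4, -0.2]
opening: 0.0772
grasp_force: 0.0
```

Emit:
apply_moves:
  motion:
    - {"claw": 0.1,"dx": -0.032,"dy": 0.014,"dz": 0,"rx": 0,"ry": 0,"rz": 0}
    - {"claw": 0.1,"dx": -0.032,"dy": 0.013,"dz": 0,"rx": 0,"ry": 0,"rz": 0}
    - {"claw": 0.1,"dx": 0,"dy": 0,"dz": 0,"rx": 0,"ry": 0,"rz": 0}
    - {"claw": 0.1,"dx": 0,"dy": 0,"dz": 0,"rx": 0,"ry": 0,"rz": 0}
    - {"claw": 0.1,"dx": 0,"dy": 0,"dz": 0,"rx": 0,"ry": 0,"rz": 0}

```text
clock: 19.9
eef_pos: [0.3811, 0.2812, 0.0625]
tcp_rot: [0.525, 0.851, 0.0, 0.0]
wrist_force: [0.1, -0.8, -0.1]
opening: 0.0769
grasp_force: 0.0
```

Run:
```python
import st
from ov import *
ov("pics/g5.png",{"side":(150,190,140),"top":(140,130,130)},[(.3805,.281,.036),(.6165,.179,.022),(.462,.156,.06)])
```

```text
t 19.9 pos [0.3811 0.2812 0.0625] psi 26.7 z [ 0.001 -0.    -1.   ] open 0.0769 gf 0.0 F [ 0.1 -0.8 -0.1] q [-0.17  0.52 -0.75  2.06  0.52  0.75 -0.78]
```

View pics/g5.png

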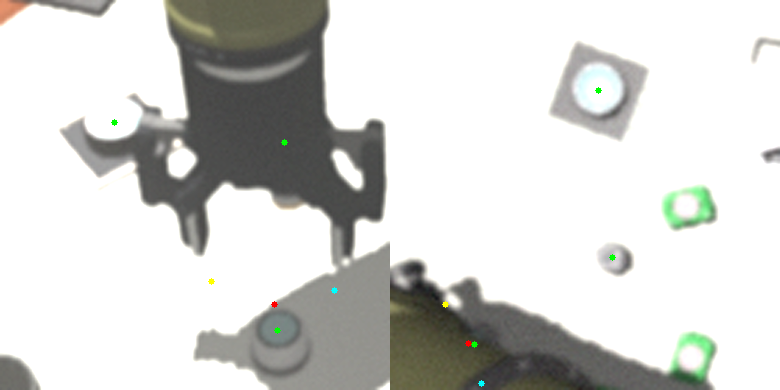

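The picture shows the lens flat and centred in its tray, obj_long at top-crop (613,258) on its estimate, and the fingers straddling obj_short. I'll descend and grip.

Emit:
apply_moves:
  motion:
    - {"claw": 0.1,"dx": -0.0005,"dy": 0,"dz": -0.03,"rx": 0,"ry": 0,"rz": 0}
    - {"claw": 0.1,"dx": 0,"dy": 0,"dz": -0.03,"rx": 0,"ry": 0,"rz": 0}
    - {"claw": 0.1,"dx": 0,"dy": 0,"dz": -0.02,"rx": 0,"ry": 0,"rz": 0}
    - {"claw": 0.1,"dx": 0,"dy": 0,"dz": -0.01,"rx": 0,"ry": 0,"rz": 0}
    - {"claw": 0.1,"dx": 0,"dy": 0,"dz": -0.0025,"rx": 0,"ry": 0,"rz": 0}
  squeeze: 50

```text
clock: 20.42
eef_pos: [0.3799, 0.2802, -0.0318]
tcp_rot: [0.525, 0.851, -0.001, -0.001]
wrist_force: [0.4, -0.1, -0.0]
opening: 0.0769
grasp_force: 0.0
```

Emit:
apply_moves:
  motion:
    - {"claw": 0.3,"dx": 0,"dy": 0,"dz": 0,"rx": 0,"ry": 0,"rz": 0}
    - {"claw": 0.45,"dx": 0,"dy": 0,"dz": 0,"rx": 0,"ry": 0,"rz": 0}
    - {"claw": 0.55,"dx": 0,"dy": 0,"dz": 0,"rx": 0,"ry": 0,"rz": 0}
    - {"claw": 0.7,"dx": 0,"dy": 0,"dz": 0,"rx": 0,"ry": 0,"rz": 0}
    - {"claw": 0.75,"dx": 0,"dy": 0,"dz": 0,"rx": 0,"ry": 0,"rz": 0}

```text
clock: 20.83
eef_pos: [0.3807, 0.2817, -0.0289]
tcp_rot: [0.525, 0.851, 0.001, 0.001]
wrist_force: [-0.1, -0.0, 6.9]
opening: 0.0366
grasp_force: 49.6
```

```bash
python3 st.py
```

```text
t 20.83 pos [ 0.3807  0.2817 -0.0289] psi 26.7 z [ 0.002  0.001 -1.   ] open 0.0366 gf 49.6 F [-0.1 -0.   6.9] q [-0.3   0.65 -0.59  2.14  0.71  0.54 -0.96]
```

Emit:
apply_moves:
  motion:
    - {"claw": 0.75,"dx": 0,"dy": 0,"dz": 0.01,"rx": 0,"ry": 0,"rz": 0}
    - {"claw": 0.75,"dx": 0,"dy": 0,"dz": 0.025,"rx": 0,"ry": 0,"rz": 0}
    - {"claw": 0.75,"dx": 0,"dy": 0,"dz": 0.02,"rx": 0,"ry": 0,"rz": 0}
    - {"claw": 0.75,"dx": 0.01,"dy": 0.009,"dz": 0.005,"rx": 0,"ry": 0,"rz": 0}
    - {"claw": 0.75,"dx": 0.02,"dy": 0.018,"dz": 0,"rx": 0,"ry": 0,"rz": 0}

```text
clock: 21.25
eef_pos: [0.4093, 0.3068, 0.0326]
tcp_rot: [0.525, 0.851, -0.0, 0.001]
wrist_force: [-0.3, 0.4, -1.2]
opening: 0.0364
grasp_force: 50.3
```

Emit:
apply_moves:
  motion:
    - {"claw": 0.75,"dx": 0.02,"dy": 0.018,"dz": 0,"rx": 0,"ry": 0,"rz": 0}
    - {"claw": 0.75,"dx": 0.02,"dy": 0.018,"dz": 0,"rx": 0,"ry": 0,"rz": 0}
    - {"claw": 0.75,"dx": 0.02,"dy": 0.018,"dz": 0,"rx": 0,"ry": 0,"rz": 0}
    - {"claw": 0.75,"dx": 0.02,"dy": 0.018,"dz": 0,"rx": 0,"ry": 0,"rz": 0}
    - {"claw": 0.75,"dx": 0.02,"dy": 0.018,"dz": 0,"rx": 0,"ry": 0,"rz": 0}

```text
clock: 21.67
eef_pos: [0.5108, 0.3988, 0.031]
tcp_rot: [0.525, 0.851, 0.0, -0.0]
wrist_force: [-0.4, 0.7, -1.3]
opening: 0.0366
grasp_force: 50.3
```

Emit:
apply_moves:
  motion:
    - {"claw": 0.75,"dx": 0.01,"dy": 0.01,"dz": 0,"rx": 0,"ry": 0,"rz": 0}
    - {"claw": 0.75,"dx": 0,"dy": 0,"dz": 0,"rx": 0,"ry": 0,"rz": 0}
    - {"claw": 0.75,"dx": 0,"dy": 0,"dz": 0,"rx": 0,"ry": 0,"rz": 0}

```text
clock: 21.92
eef_pos: [0.5195, 0.4083, 0.0302]
tcp_rot: [0.525, 0.851, -0.0, -0.001]
wrist_force: [-0.2, -1.4, -1.6]
opening: 0.0367
grasp_force: 50.4
```

Emit:
apply_moves:
  motion:
    - {"claw": 0.75,"dx": 0,"dy": 0,"dz": -0.02,"rx": 0,"ry": 0,"rz": 0}
    - {"claw": 0.75,"dx": 0,"dy": 0,"dz": -0.015,"rx": 0,"ry": 0,"rz": 0}
    - {"claw": 0.75,"dx": 0,"dy": 0,"dz": -0.008,"rx": 0,"ry": 0,"rz": 0}
    - {"claw": 0.75,"dx": 0,"dy": 0,"dz": 0,"rx": 0,"ry": 0,"rz": 0}
    - {"claw": 0.75,"dx": 0,"dy": 0,"dz": 0,"rx": 0,"ry": 0,"rz": 0}

```text
clock: 22.33
eef_pos: [0.5194, 0.4077, -0.0128]
tcp_rot: [0.525, 0.851, -0.0, -0.0]
wrist_force: [0.7, -0.3, -1.9]
opening: 0.0364
grasp_force: 50.4
```

```bash
python3 st.py
```

```text
t 22.33 pos [ 0.5194  0.4077 -0.0128] psi 26.7 z [-0.001 -0.001 -1.   ] open 0.0364 gf 50.4 F [ 0.7 -0.3 -1.9] q [-0.34  0.84 -0.65  1.62  0.61  0.9  -0.76]
```

Emit:
apply_moves:
  motion:
    - {"claw": 0.75,"dx": 0,"dy": 0,"dz": -0.005,"rx": 0,"ry": 0,"rz": 0}
    - {"claw": 0.75,"dx": 0,"dy": 0,"dz": -0.003,"rx": 0,"ry": 0,"rz": 0}
    - {"claw": 0.75,"dx": 0,"dy": 0,"dz": -0.002,"rx": 0,"ry": 0,"rz": 0}
    - {"claw": 0.75,"dx": 0,"dy": 0,"dz": 0,"rx": 0,"ry": 0,"rz": 0}
    - {"claw": 0.75,"dx": 0,"dy": 0,"dz": 0,"rx": 0,"ry": 0,"rz": 0}

```text
clock: 22.75
eef_pos: [0.5199, 0.4083, -0.0231]
tcp_rot: [0.525, 0.851, -0.0, -0.0]
wrist_force: [0.5, -0.7, -1.3]
opening: 0.0367
grasp_force: 50.4
```

Emit:
apply_moves:
  motion:
    - {"claw": 0.75,"dx": 0,"dy": 0,"dz": -0.001,"rx": 0,"ry": 0,"rz": 0}
    - {"claw": 0.75,"dx": 0,"dy": 0,"dz": 0,"rx": 0,"ry": 0,"rz": 0}

```text
clock: 22.92
eef_pos: [0.5199, 0.4083, -0.0241]
tcp_rot: [0.525, 0.851, 0.0, -0.0]
wrist_force: [-1.0, -0.0, -1.4]
opening: 0.0366
grasp_force: 50.4
```

Emit:
apply_moves:
  motion:
    - {"claw": 0.75,"dx": 0,"dy": 0,"dz": -0.001,"rx": 0,"ry": 0,"rz": 0}
    - {"claw": 0.75,"dx": 0,"dy": 0,"dz": 0,"rx": 0,"ry": 0,"rz": 0}

```text
clock: 23.08
eef_pos: [0.52, 0.4084, -0.0248]
tcp_rot: [0.525, 0.851, 0.0, 0.0]
wrist_force: [0.1, -0.4, 1.5]
opening: 0.0363
grasp_force: 50.7
```

Emit:
apply_moves:
  motion:
    - {"claw": 0.75,"dx": 0,"dy": 0,"dz": -0.001,"rx": 0,"ry": 0,"rz": 0}
    - {"claw": 0.75,"dx": 0,"dy": 0,"dz": 0,"rx": 0,"ry": 0,"rz": 0}

```text
clock: 23.25
eef_pos: [0.5201, 0.4084, -0.0248]
tcp_rot: [0.525, 0.851, 0.0, 0.0]
wrist_force: [-2.6, -3.5, 9.4]
opening: 0.0366
grasp_force: 51.5
```

On the floor: contact came 4 mm above pick height. I'll release and go to obj_long.

Emit:
apply_moves:
  motion:
    - {"claw": 0.5,"dx": 0,"dy": 0,"dz": 0,"rx": 0,"ry": 0,"rz": 0}
    - {"claw": 0.45,"dx": 0,"dy": 0,"dz": 0,"rx": 0,"ry": 0,"rz": 0}
    - {"claw": 0.4,"dx": 0,"dy": 0,"dz": 0,"rx": 0,"ry": 0,"rz": 0}
    - {"claw": 0.4,"dx": 0,"dy": 0,"dz": 0,"rx": 0,"ry": 0,"rz": 0}
    - {"claw": 0.4,"dx": 0,"dy": 0,"dz": 0.012,"rx": 0,"ry": 0,"rz": 0}

```text
clock: 23.67
eef_pos: [0.5189, 0.4069, -0.0161]
tcp_rot: [0.525, 0.851, -0.002, -0.001]
wrist_force: [0.0, -0.2, -0.8]
opening: 0.0513
grasp_force: 0.0
```

Emit:
apply_moves:
  motion:
    - {"claw": 0.4,"dx": 0,"dy": 0,"dz": 0.025,"rx": 0,"ry": 0,"rz": 0}
    - {"claw": 0.4,"dx": 0,"dy": 0,"dz": 0.03,"rx": 0,"ry": 0,"rz": 0}
    - {"claw": 0.1,"dx": -0.004,"dy": -0.016,"dz": 0.025,"rx": 0,"ry": 0,"rz": 0}
    - {"claw": 0.1,"dx": -0.007,"dy": -0.03,"dz": 0,"rx": 0,"ry": 0,"rz": 0}
    - {"claw": 0.1,"dx": -0.007,"dy": -0.03,"dz": 0,"rx": 0,"ry": 0,"rz": 0}

```text
clock: 24.08
eef_pos: [0.5021, 0.3338, 0.0685]
tcp_rot: [0.524, 0.852, 0.002, 0.001]
wrist_force: [-0.1, -1.3, 0.1]
opening: 0.0768
grasp_force: 0.0
```

Emit:
apply_moves:
  motion:
    - {"claw": 0.1,"dx": -0.007,"dy": -0.03,"dz": 0,"rx": 0,"ry": 0,"rz": 0}
    - {"claw": 0.1,"dx": -0.007,"dy": -0.03,"dz": 0,"rx": 0,"ry": 0,"rz": 0}
    - {"claw": 0.1,"dx": -0.007,"dy": -0.03,"dz": 0,"rx": 0,"ry": 0,"rz": 0}
    - {"claw": 0.1,"dx": -0.007,"dy": -0.03,"dz": 0,"rx": 0,"ry": 0,"rz": 0}
    - {"claw": 0.1,"dx": -0.007,"dy": -0.03,"dz": 0,"rx": 0,"ry": 0,"rz": 0}

```text
clock: 24.5
eef_pos: [0.4666, 0.1811, 0.0667]
tcp_rot: [0.525, 0.851, 0.0, 0.0]
wrist_force: [-0.2, 0.2, -0.0]
opening: 0.0768
grasp_force: 0.0
```

Emit:
apply_moves:
  motion:
    - {"claw": 0.1,"dx": -0.006,"dy": -0.026,"dz": 0,"rx": 0,"ry": 0,"rz": 0}
    - {"claw": 0.1,"dx": 0,"dy": 0,"dz": 0,"rx": 0,"ry": 0,"rz": 0}
    - {"claw": 0.1,"dx": 0,"dy": 0,"dz": 0,"rx": 0,"ry": 0,"rz": 0}
    - {"claw": 0.1,"dx": 0,"dy": 0,"dz": 0,"rx": 0,"ry": 0,"rz": 0}

```text
clock: 24.83
eef_pos: [0.4616, 0.1571, 0.0667]
tcp_rot: [0.525, 0.851, 0.001, 0.0]
wrist_force: [0.1, 0.3, -0.4]
opening: 0.0766
grasp_force: 0.0
```

Run:
```python
import st
from ov import *
ov("pics/g6.png",{"side":(100,190,180),"top":(95,130,140)},[(.461,.156,.06),(.461,.156,0),(.52,.408,.04)])
```

```text
t 24.83 pos [0.4616 0.1571 0.0667] psi 26.7 z [ 0.001  0.001 -1.   ] open 0.0766 gf 0.0 F [ 0.1  0.3 -0.4] q [ 0.14  0.54 -0.77  2.02  0.53  0.79 -0.48]
```

View pics/g6.png

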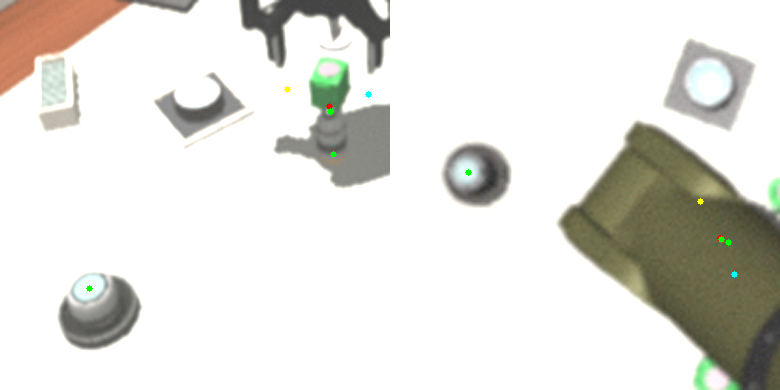

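The picture shows obj_short upright in the wide pot at top-crop (470,173). The gripper is centred over obj_long, and the green cube beside it is clear. I'll descend and grip.

Emit:
apply_moves:
  motion:
    - {"claw": 0.1,"dx": 0,"dy": -0.0005,"dz": -0.025,"rx": 0,"ry": 0,"rz": 0}
    - {"claw": 0.1,"dx": 0,"dy": 0,"dz": -0.025,"rx": 0,"ry": 0,"rz": 0}
    - {"claw": 0.1,"dx": 0,"dy": 0,"dz": -0.02,"rx": 0,"ry": 0,"rz": 0}
    - {"claw": 0.1,"dx": 0,"dy": 0,"dz": -0.01,"rx": 0,"ry": 0,"rz": 0}
    - {"claw": 0.1,"dx": 0,"dy": 0,"dz": -0.003,"rx": 0,"ry": 0,"rz": 0}

```text
clock: 25.35
eef_pos: [0.4601, 0.1566, -0.0185]
tcp_rot: [0.524, 0.852, -0.001, -0.001]
wrist_force: [0.2, 0.1, 0.4]
opening: 0.0769
grasp_force: 0.0
```

Emit:
apply_moves:
  motion:
    - {"claw": 0.35,"dx": 0,"dy": 0,"dz": 0,"rx": 0,"ry": 0,"rz": 0}
    - {"claw": 0.5,"dx": 0,"dy": 0,"dz": 0,"rx": 0,"ry": 0,"rz": 0}
    - {"claw": 0.6,"dx": 0,"dy": 0,"dz": 0,"rx": 0,"ry": 0,"rz": 0}
    - {"claw": 0.7,"dx": 0,"dy": 0,"dz": 0,"rx": 0,"ry": 0,"rz": 0}
    - {"claw": 0.85,"dx": 0,"dy": 0,"dz": 0,"rx": 0,"ry": 0,"rz": 0}

```text
clock: 25.77
eef_pos: [0.4616, 0.156, -0.0161]
tcp_rot: [0.525, 0.851, 0.001, 0.001]
wrist_force: [0.4, 0.4, 4.9]
opening: 0.0269
grasp_force: 48.8
```

Emit:
apply_moves:
  motion:
    - {"claw": 0.85,"dx": 0,"dy": 0,"dz": 0,"rx": 0,"ry": 0,"rz": 0}

```text
clock: 25.85
eef_pos: [0.4616, 0.156, -0.0161]
tcp_rot: [0.525, 0.851, 0.001, 0.001]
wrist_force: [-0.4, 0.1, 5.2]
opening: 0.0266
grasp_force: 48.8
```

```bash
python3 st.py
```

```text
t 25.85 pos [ 0.4616  0.156  -0.0161] psi 26.7 z [ 0.002  0.    -1.   ] open 0.0266 gf 48.8 F [-0.4  0.1  5.2] q [ 0.04  0.65 -0.64  2.1   0.69  0.6  -0.62]
```

Gripped at 26.7 mm. I'll lift it 110 mm and carry it to the deep pot at (0.526, -0.432).

Emit:
apply_moves:
  motion:
    - {"claw": 0.85,"dx": 0,"dy": 0,"dz": 0.015,"rx": 0,"ry": 0,"rz": 0}
    - {"claw": 0.85,"dx": 0,"dy": 0,"dz": 0.03,"rx": 0,"ry": 0,"rz": 0}
    - {"claw": 0.85,"dx": 0,"dy": 0,"dz": 0.03,"rx": 0,"ry": 0,"rz": 0}
    - {"claw": 0.85,"dx": 0,"dy": 0,"dz": 0.025,"rx": 0,"ry": 0,"rz": 0}
    - {"claw": 0.85,"dx": 0.0022,"dy": -0.015,"dz": 0.01,"rx": 0,"ry": 0,"rz": 0}

```text
clock: 26.27
eef_pos: [0.4642, 0.1446, 0.0969]
tcp_rot: [0.523, 0.852, 0.003, 0.001]
wrist_force: [0.2, 1.1, -1.1]
opening: 0.0262
grasp_force: 49.8
```

Emit:
apply_moves:
  motion:
    - {"claw": 0.85,"dx": 0.003,"dy": -0.03,"dz": 0,"rx": 0,"ry": 0,"rz": 0}
    - {"claw": 0.85,"dx": 0.003,"dy": -0.03,"dz": 0,"rx": 0,"ry": 0,"rz": 0}
    - {"claw": 0.85,"dx": 0.003,"dy": -0.03,"dz": 0,"rx": 0,"ry": 0,"rz": 0}
    - {"claw": 0.85,"dx": 0.003,"dy": -0.03,"dz": 0,"rx": 0,"ry": 0,"rz": 0}
    - {"claw": 0.85,"dx": 0.003,"dy": -0.03,"dz": 0,"rx": 0,"ry": 0,"rz": 0}

```text
clock: 26.68
eef_pos: [0.4779, -0.011, 0.0934]
tcp_rot: [0.525, 0.851, -0.0, 0.0]
wrist_force: [0.7, 0.3, -0.4]
opening: 0.0262
grasp_force: 49.8
```

Emit:
apply_moves:
  motion:
    - {"claw": 0.85,"dx": 0.003,"dy": -0.03,"dz": 0,"rx": 0,"ry": 0,"rz": 0}
    - {"claw": 0.85,"dx": 0.003,"dy": -0.03,"dz": 0,"rx": 0,"ry": 0,"rz": 0}
    - {"claw": 0.85,"dx": 0.003,"dy": -0.03,"dz": 0,"rx": 0,"ry": 0,"rz": 0}
    - {"claw": 0.85,"dx": 0.003,"dy": -0.03,"dz": 0,"rx": 0,"ry": 0,"rz": 0}
    - {"claw": 0.85,"dx": 0.003,"dy": -0.03,"dz": 0,"rx": 0,"ry": 0,"rz": 0}

```text
clock: 27.1
eef_pos: [0.4928, -0.1611, 0.0933]
tcp_rot: [0.525, 0.851, -0.0, 0.0]
wrist_force: [-0.3, 1.4, -1.7]
opening: 0.0266
grasp_force: 49.8
```

Emit:
apply_moves:
  motion:
    - {"claw": 0.85,"dx": 0.003,"dy": -0.03,"dz": 0,"rx": 0,"ry": 0,"rz": 0}
    - {"claw": 0.85,"dx": 0.003,"dy": -0.03,"dz": 0,"rx": 0,"ry": 0,"rz": 0}
    - {"claw": 0.85,"dx": 0.003,"dy": -0.03,"dz": 0,"rx": 0,"ry": 0,"rz": 0}
    - {"claw": 0.85,"dx": 0.003,"dy": -0.03,"dz": 0,"rx": 0,"ry": 0,"rz": 0}
    - {"claw": 0.85,"dx": 0.003,"dy": -0.03,"dz": 0,"rx": 0,"ry": 0,"rz": 0}

```text
clock: 27.52
eef_pos: [0.5076, -0.311, 0.0933]
tcp_rot: [0.525, 0.851, -0.0, 0.0]
wrist_force: [0.6, -0.2, -2.1]
opening: 0.0265
grasp_force: 49.8
```

```bash
python3 st.py
```

```text
t 27.52 pos [ 0.5076 -0.311   0.0933] psi 26.7 z [-0. -0. -1.] open 0.0265 gf 49.8 F [ 0.6 -0.2 -2.1] q [ 0.99  0.66 -0.8   1.71  0.54  1.01  0.46]
```

Emit:
apply_moves:
  motion:
    - {"claw": 0.85,"dx": 0.005,"dy": -0.03,"dz": 0,"rx": 0,"ry": 0,"rz": 0}
    - {"claw": 0.85,"dx": 0.005,"dy": -0.03,"dz": 0,"rx": 0,"ry": 0,"rz": 0}
    - {"claw": 0.85,"dx": 0.005,"dy": -0.03,"dz": 0,"rx": 0,"ry": 0,"rz": 0}
    - {"claw": 0.85,"dx": 0.0025,"dy": -0.022,"dz": 0,"rx": 0,"ry": 0,"rz": 0}
    - {"claw": 0.85,"dx": 0,"dy": -0.01,"dz": 0,"rx": 0,"ry": 0,"rz": 0}

```text
clock: 27.93
eef_pos: [0.5245, -0.4356, 0.0925]
tcp_rot: [0.527, 0.85, -0.001, 0.0]
wrist_force: [0.4, 0.0, -1.9]
opening: 0.0264
grasp_force: 49.8
```

Emit:
apply_moves:
  motion:
    - {"claw": 0.85,"dx": 0,"dy": 0,"dz": 0,"rx": 0,"ry": 0,"rz": 0}
    - {"claw": 0.85,"dx": 0,"dy": 0,"dz": 0,"rx": 0,"ry": 0,"rz": 0}
    - {"claw": 0.85,"dx": 0,"dy": 0,"dz": 0,"rx": 0,"ry": 0,"rz": 0}

```text
clock: 28.18
eef_pos: [0.5259, -0.4289, 0.0932]
tcp_rot: [0.524, 0.852, 0.001, -0.0]
wrist_force: [-0.3, 0.7, -1.5]
opening: 0.0266
grasp_force: 49.8
```

Run:
```python
import st
from ov import *
ov("pics/g7.png",{"side":(295,60,100),"top":(380,150,100)},[(.5258,-.4318,.004),(.5258,-.4318,.026)])
```

```text
t 28.18 pos [ 0.5259 -0.4289  0.0932] psi 26.8 z [ 0.     0.001 -1.   ] open 0.0266 gf 49.8 F [-0.3  0.7 -1.5] q [ 1.06  0.77 -0.78  1.47  0.57  1.14  0.65]
```

View pics/g7.png

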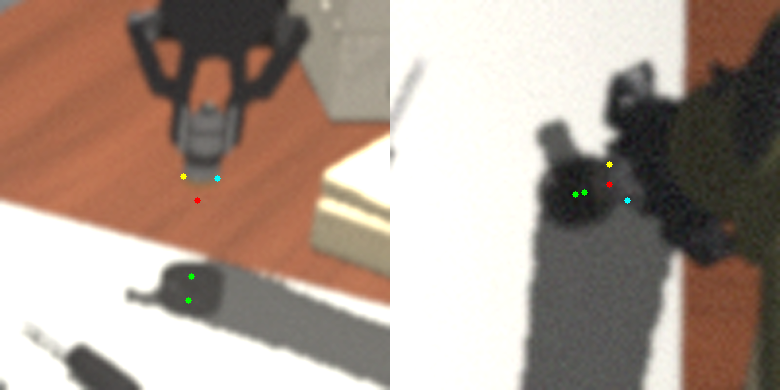

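The picture shows the long objective held upright. The pot's rim centre sits on its estimate (side-crop (191,276)). I'll go down in stages.

Emit:
apply_moves:
  motion:
    - {"claw": 0.85,"dx": 0,"dy": -0.001,"dz": -0.025,"rx": 0,"ry": 0,"rz": 0}
    - {"claw": 0.85,"dx": 0,"dy": 0,"dz": -0.025,"rx": 0,"ry": 0,"rz": 0}
    - {"claw": 0.85,"dx": 0,"dy": 0,"dz": -0.018,"rx": 0,"ry": 0,"rz": 0}
    - {"claw": 0.85,"dx": 0,"dy": 0,"dz": -0.004,"rx": 0,"ry": 0,"rz": 0}
    - {"claw": 0.85,"dx": 0,"dy": 0,"dz": 0,"rx": 0,"ry": 0,"rz": 0}

```text
clock: 28.7
eef_pos: [0.5251, -0.4308, 0.0199]
tcp_rot: [0.524, 0.852, 0.0, -0.001]
wrist_force: [-0.3, 0.4, -1.4]
opening: 0.0264
grasp_force: 49.7
```

Emit:
apply_moves:
  motion:
    - {"claw": 0.85,"dx": 0,"dy": 0,"dz": 0,"rx": 0,"ry": 0,"rz": 0}
    - {"claw": 0.85,"dx": 0,"dy": 0,"dz": 0,"rx": 0,"ry": 0,"rz": 0}
    - {"claw": 0.85,"dx": 0,"dy": 0,"dz": 0,"rx": 0,"ry": 0,"rz": 0}
    - {"claw": 0.85,"dx": 0,"dy": 0,"dz": 0,"rx": 0,"ry": 0,"rz": 0}

```text
clock: 29.03
eef_pos: [0.5263, -0.4325, 0.0221]
tcp_rot: [0.525, 0.851, -0.0, 0.001]
wrist_force: [1.2, -0.1, -2.0]
opening: 0.0268
grasp_force: 49.7
```

```bash
python3 st.py
```

```text
t 29.03 pos [ 0.5263 -0.4325  0.0221] psi 26.7 z [ 0.001 -0.001 -1.   ] open 0.0268 gf 49.7 F [ 1.2 -0.1 -2. ] q [ 1.05  0.84 -0.74  1.53  0.63  1.02  0.6 ]
```

Emit:
apply_moves:
  motion:
    - {"claw": 0.85,"dx": 0,"dy": 0,"dz": -0.008,"rx": 0,"ry": 0,"rz": 0}
    - {"claw": 0.85,"dx": 0,"dy": 0,"dz": -0.008,"rx": 0,"ry": 0,"rz": 0}
    - {"claw": 0.85,"dx": 0,"dy": 0,"dz": -0.008,"rx": 0,"ry": 0,"rz": 0}
    - {"claw": 0.85,"dx": 0,"dy": 0,"dz": -0.003,"rx": 0,"ry": 0,"rz": 0}
    - {"claw": 0.85,"dx": 0,"dy": 0,"dz": 0,"rx": 0,"ry": 0,"rz": 0}

```text
clock: 29.45
eef_pos: [0.5247, -0.4318, -0.0079]
tcp_rot: [0.525, 0.851, 0.0, -0.001]
wrist_force: [-0.8, 0.4, -1.4]
opening: 0.0265
grasp_force: 49.7
```

Emit:
apply_moves:
  motion:
    - {"claw": 0.85,"dx": 0,"dy": 0,"dz": -0.003,"rx": 0,"ry": 0,"rz": 0}
    - {"claw": 0.85,"dx": 0,"dy": 0,"dz": -0.001,"rx": 0,"ry": 0,"rz": 0}
    - {"claw": 0.85,"dx": 0,"dy": 0,"dz": 0,"rx": 0,"ry": 0,"rz": 0}
    - {"claw": 0.85,"dx": 0,"dy": 0,"dz": 0,"rx": 0,"ry": 0,"rz": 0}

```text
clock: 29.78
eef_pos: [0.5258, -0.4323, -0.01]
tcp_rot: [0.525, 0.851, -0.0, 0.0]
wrist_force: [-0.3, -0.2, -1.8]
opening: 0.0267
grasp_force: 49.7
```

Emit:
apply_moves:
  motion:
    - {"claw": 0.85,"dx": 0,"dy": 0,"dz": -0.001,"rx": 0,"ry": 0,"rz": 0}
    - {"claw": 0.85,"dx": 0,"dy": 0,"dz": 0,"rx": 0,"ry": 0,"rz": 0}

```text
clock: 29.95
eef_pos: [0.5257, -0.4323, -0.011]
tcp_rot: [0.525, 0.851, -0.0, 0.0]
wrist_force: [0.3, -0.1, -1.6]
opening: 0.0267
grasp_force: 49.7
```

Emit:
apply_moves:
  motion:
    - {"claw": 0.85,"dx": 0,"dy": 0,"dz": -0.001,"rx": 0,"ry": 0,"rz": 0}
    - {"claw": 0.85,"dx": 0,"dy": 0,"dz": 0,"rx": 0,"ry": 0,"rz": 0}

```text
clock: 30.12
eef_pos: [0.5258, -0.4323, -0.0119]
tcp_rot: [0.525, 0.851, -0.0, 0.0]
wrist_force: [0.1, 1.3, -0.1]
opening: 0.0267
grasp_force: 50.0
```

Emit:
apply_moves:
  motion:
    - {"claw": 0.85,"dx": 0,"dy": 0,"dz": -0.001,"rx": 0,"ry": 0,"rz": 0}
    - {"claw": 0.85,"dx": 0,"dy": 0,"dz": 0,"rx": 0,"ry": 0,"rz": 0}

```text
clock: 30.28
eef_pos: [0.5259, -0.4324, -0.012]
tcp_rot: [0.525, 0.851, -0.0, 0.0]
wrist_force: [-2.5, 2.0, 6.4]
opening: 0.0265
grasp_force: 50.8
```

Contact came exactly at the expected floor height. I'll release gently and lift straight up clear of the nose.

Emit:
apply_moves:
  motion:
    - {"claw": 0.63,"dx": 0,"dy": 0,"dz": 0,"rx": 0,"ry": 0,"rz": 0}
    - {"claw": 0.58,"dx": 0,"dy": 0,"dz": 0,"rx": 0,"ry": 0,"rz": 0}
    - {"claw": 0.5,"dx": 0,"dy": 0,"dz": 0,"rx": 0,"ry": 0,"rz": 0}
    - {"claw": 0.5,"dx": 0,"dy": 0,"dz": 0,"rx": 0,"ry": 0,"rz": 0}
    - {"claw": 0.5,"dx": 0,"dy": 0,"dz": 0.01,"rx": 0,"ry": 0,"rz": 0}

```text
clock: 30.7
eef_pos: [0.5244, -0.4317, -0.0048]
tcp_rot: [0.525, 0.851, 0.0, -0.002]
wrist_force: [-0.4, 0.3, -0.5]
opening: 0.0429
grasp_force: 0.0
```

Emit:
apply_moves:
  motion:
    - {"claw": 0.5,"dx": 0,"dy": 0,"dz": 0.025,"rx": 0,"ry": 0,"rz": 0}
    - {"claw": 0.5,"dx": 0,"dy": 0,"dz": 0.03,"rx": 0,"ry": 0,"rz": 0}
    - {"claw": 0.5,"dx": 0,"dy": 0,"dz": 0.03,"rx": 0,"ry": 0,"rz": 0}
    - {"claw": 0.5,"dx": -0.02,"dy": -0.03,"dz": 0.01,"rx": 0,"ry": 0,"rz": 0}
    - {"claw": 0.5,"dx": -0.02,"dy": -0.03,"dz": 0,"rx": 0,"ry": 0,"rz": 0}

```text
clock: 31.12
eef_pos: [0.4898, -0.4911, 0.0975]
tcp_rot: [0.522, 0.853, 0.0, 0.004]
wrist_force: [1.1, -0.9, 0.3]
opening: 0.0425
grasp_force: 0.0
```

Emit:
apply_moves:
  motion:
    - {"claw": 0.5,"dx": -0.02,"dy": -0.03,"dz": 0,"rx": 0,"ry": 0,"rz": 0}
    - {"claw": 0.5,"dx": -0.02,"dy": -0.03,"dz": 0,"rx": 0,"ry": 0,"rz": 0}
    - {"claw": 0.5,"dx": -0.02,"dy": -0.02,"dz": 0,"rx": 0,"ry": 0,"rz": 0}
    - {"claw": 0.5,"dx": 0,"dy": 0,"dz": 0,"rx": 0,"ry": 0,"rz": 0}
    - {"claw": 0.5,"dx": 0,"dy": 0,"dz": 0,"rx": 0,"ry": 0,"rz": 0}

```text
clock: 31.53
eef_pos: [0.4233, -0.5744, 0.092]
tcp_rot: [0.527, 0.85, -0.0, -0.0]
wrist_force: [0.3, -0.2, 0.3]
opening: 0.0426
grasp_force: 0.0
```

Run:
```python
import st
from h import *
T=grab("top");S=grab("side")
def cr(f,x,y,w,h,k): return cv2.resize(cv2.cvtColor(f["image"],4)[y:y+h,x:x+w],(k,int(h*k/w)),interpolation=2)
a=cr(T,100,130,360,140,780);b=cr(S,110,100,280,260,300)
c=np.full((b.shape[0],780,3),128,np.uint8);c[:,:300]=b;d=cr(S,320,110,50,45,300);c[:d.shape[0],300:600]=d
cv2.imwrite("pics/end.png",np.vstack([a,c])[:600]);print(a.shape,b.shape)
```

```text
t 31.53 pos [ 0.4233 -0.5744  0.092 ] psi 26.4 z [-0.001 -0.    -1.   ] open 0.0426 gf 0.0 F [ 0.3 -0.2  0.3] q [ 1.29  0.82 -0.78  1.36  0.59  1.2   0.91]
(303, 780, 3) (278, 300, 3)
```

View pics/end.png

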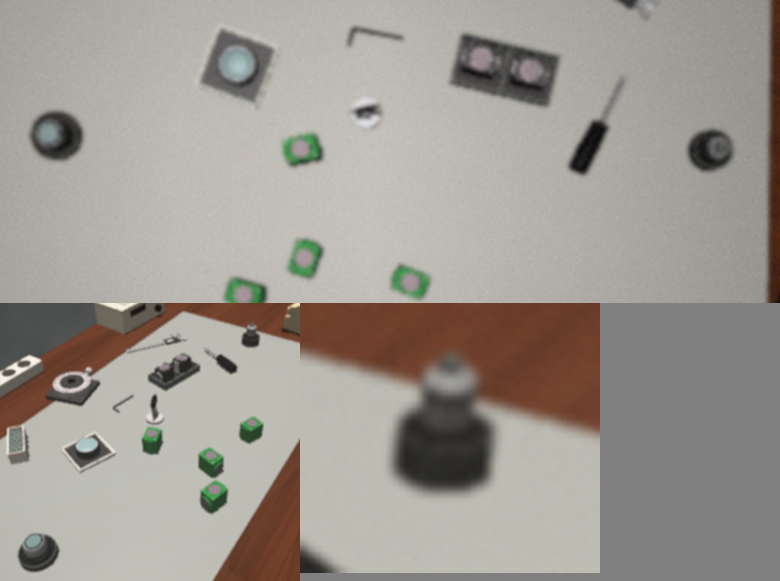

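The final picture shows both objectives upright in their pots, the lens in its tray, both cubes in their bays (windows at crop (480,58) and (531,70)) and the iris standing. I'll run a quick numeric check of the cubes and hand in.

Run:
```python
from h import *
f=grab("top");c=np.array([.622,-.164]);a=np.radians(-11.7);X=np.array([np.cos(a),np.sin(a)]);Y=np.array([-X[1],X[0]])
ok=True
for (u,v),s in(((321.5,156.8),1),((345.1,162.3),-1)):
    d=ray(f,u,v,.043)[:2]-c;x,y=d@X,d@Y-s*.032;print(round(x,4),round(y,4));ok&=max(abs(x),abs(y))<.012
if ok: print(arm.finish_job())
```

```text
0.0016 0.0027
0.0018 0.0007
the job is handed in; nothing more can be done
None
```

All five optics are put away in their places and the iris was left standing; I handed the job in at about 32 s of the 128 s limit, but the hand-in returned no verdict.

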